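# Open the drop-front canister bin on its pull-out rails and rotate the jars

## Robot

A 6-joint arm with a two-finger parallel gripper is mounted at the origin on the work surface. World frame = base frame: x ahead of the robot, y to its left, z up, the work surface at z = 0. Lengths are in m, angles in rad, forces in N, time in s.
With the tool pointing down it reaches from about 0.225 to 0.875 m from the base axis. Payload 3.4 kg.
Tool frame: the origin (TCP) lies between the finger pads; the fingertips stand 25 mm ahead of it and the grasp point (between the pads) lies 6 mm ahead of it (manip.tip_reach is the z of the fingertips in the tool frame, in m); z points along the fingers, y is the line along which they close (so a half turn about z gives the same grasp; the last joint's range is limited). The gripper opens to 85 mm and grips with 20 to 120 N. Pads are 22 mm wide; open, the fingers measure 114 mm over their backs; the gripper's body (76 mm by 85 mm) begins 54 mm behind the grasp point. The pads swing forward as they close: fully open they stand 13 mm farther back than shut.
Start: joints at [-1.35, 0.276, 1.505, -0, 1.361, -0.121], TCP at [0.193, -0.542, 0.256] pointing down, gripper open.
Joint ranges: [-2.89, 2.89], [-0.75, 2.08], [0.22, 2.7], [-1.18, 4.32], [0.11, 2.71], [-2.7, 2.7]. Speed limits (rad/s): [2.57, 2.57, 3.14, 3.14, 3.14, 3.14].

## Interface

Orientations are given as a unit quaternion [w, x, y, z].
In Python, from station import manip gives the robot as it stands.
- The arm moves only by the tool jog_arm, never from a script. Its argument "increments" is a list of rows, each an object with "delta_pos": the shift along the tool's x, y, z in m, a list of three; "rotation": the turn, a rotation vector about the tool's x, y, z in degrees, a list of three; "gripper": the finger opening in m, from 0 to 0.0854. A call has exactly 5 rows; each row is the pose to reach, as a shift and turn from the pose commanded when the call began, along the tool's axes at that moment; what a row does not reach only later rows make up. A row lasts 1/8 s, in which the tool goes at most 62.5 mm and 10.7 degrees, less where a joint would pass 70% of its speed; a pose out of reach is approached as far as the arm can. A call with a gripper value outside its range is refused whole. The fingers move at their own pace and stop on an object; "newtons" is the grip in N (left out, the last holds). Time passes only in rows, so rows that repeat a pose let the fingers close, or fill a call up. It gives the time, the measured TCP pose, the force, the opening and the grip force at its end, in the units of the state.
- manip.sense(): the state, without advancing time (a new reading comes with each control period).
- manip.get_image(name): name is "scene" or "top"; returns a dict with "pixels" (384x512x3 uint8, blue, green, red), "fovy" (degrees; the focal length in pixels is half the picture's height over the tangent of half this angle, whatever the lens; pixels are square), "cx", "cy" (the principal point, pixels), "rvec" (rotation vector, rad) and "tvec" (3), from world to camera coordinates, as OpenCV has them. Camera axes: x right, y down, z forward; pixel columns grow to the right and rows downward; lengths in m; the calibration is good to about 2 mm. A picture is of the moment at which its call begins. There is no depth.
- manip.hand_in(): hands the job in; it is judged then, once.
The state is a dict: "t": time; "joints": joint angles; "qvel": joint speeds; "joint_torque": joint torques, N m; "ee_pos": TCP position; "eef_rot": TCP orientation; "contact_force": force on the tool from outside, world axes, zero at the start; "wrist_torque": the same for the moment, N m; "gripper_width": finger opening in m; "gripper_force": force on a finger pad.
Only numpy, scipy, OpenCV 4.12 (cv2) and the standard library are available. Lean on these libraries where they do the work, as an engineer would, in place of code of your own. Each camera call takes 0.05 s, during which the arm holds its last target. There are 200 camera calls.

## Task

First set the pink bento box standing in front of the slant-front canister bin upright on the middle of the wooden trivet; then pull both support rails fully out of the bin's front and lower the flap gently onto them, never letting it fall. Now restock the bin: bring every older jar forward to the front of its own row, and stand each new jar from the wooden board upright on the bin's floor in the row directly behind the older jar of its own shape. There may be one to three new jars; leave the flap down on its rails and do not shift the glass bowls or the egg slicer.

Things in the scene. Friction and masses are not known exactly. Their poses are not given: they have to be found in the camera images.
- bin: slant-front bamboo canister bin, 416 mm wide, 116 mm deep, back board 85 mm high, open above it. Origin: on the counter at the middle of its front face; x points inward to its back, y along its width (left seen from the front), z up. Front board 8 mm thick, 74 mm high. End cheeks, 200 to 208 mm from the middle, rise from 72 mm at the front to 176 mm at the back
- well (a point): middle of the floor in the bin, axes as the bin's: 30 mm above the counter, 58 mm behind the front face. The well spans 8 to 109 mm behind the front face and 172 mm to either side. Three rows run front to back at y = -85, 0, +85 mm, between fences 14 mm high and 3 mm thick at y = -122, -42, 42, 122 mm. A jar at the front of a row stands about 32 mm, one behind it about 83 mm behind the front face
- flap_hinge (a point): middle of the flap's hinge line, 80 mm above the counter and 4 mm behind the bin's front face; it runs along the bin's y. The flap is 416 mm wide, 10 mm thick and reaches 148 mm from the hinge line; lowered, its top is 85 mm above the counter
- flap (a joint): turn of the slanting flap, rad: 0 closed (leaning 48 degrees back from the vertical, over the well), 0.84 upright, 2.41 level, lying on the pulled-out rails; it would drop on to 2.75 if they were not out. Nearly frictionless: it falls shut or open under its own weight (0.28 kg, about 0.25 N m when level)
- flap_pull (a point): grip point of the flap's aluminium pull, a flat tab 24 mm wide (along the hinge), 9 mm thick, in the middle of the flap's free edge; it stands out in the flap's plane from 148 to 186 mm from the hinge line, this point at 170 mm. Pinched across its width it can turn between the finger pads
- rail_left (a joint): travel of the left support rail (m): 0 pushed in, 0.085 fully out; slides straight out of the bin's front (along the bin's -x), 2 N friction. Rail 18 mm wide, 45 mm high, its top 75 mm above the counter, 188 mm left (+y of the bin) of the middle
- rail_right (a joint): the same for the right support rail, at -188 mm
- rail_left_knob (a point): centre of the left rail's round pull knob, 25 mm in diameter, 18 mm long, its axis along the bin's x, 38 mm in front of the rail's end, 55 mm above the counter
- rail_right_knob (a point): the same for the right rail
- trivet: round wooden trivet, 160 mm across, 10 mm thick, fixed, on the counter to one side of the bin (either side). Origin: centre of its underside
- board: flat dark wooden board, 255 by 200 mm, 6 mm thick, without a rim, fixed, on the counter to the other side of the bin; the new jars stand on it. Origin: centre of its underside; x along its length
- bento_mid (a point): centre, half-way up, of the lidded two-tier pink bento box, 58 mm wide (its x), 150 mm long (its y), 80 mm high, 0.3 kg; it stands on the counter in front of the bin
- old_round_mid (a point): centre, half-way up, of the older round jar, which stands in the bin at the back of one of the three rows: white ceramic with a wooden lid, round, 42 mm across, 50 mm high, about 0.17 kg, heavy-footed, z up
- old_square_mid (a point): centre, half-way up, of the older square jar, which stands in the bin at the back of one of the three rows: white ceramic with a wooden lid, square, 40 mm over the flats (its x and y axes are normal to the flats), 50 mm high, about 0.17 kg, heavy-footed, z up
- old_hex_mid (a point): centre, half-way up, of the older hex jar, which stands in the bin at the back of one of the three rows: white ceramic with a wooden lid, six-sided, 40 mm over the flats and 46 mm over the corners (its x axis points at a corner, its y axis is normal to a flat), 50 mm high, about 0.17 kg, heavy-footed, z up
- new_round_mid (a point): centre, half-way up, of the new round jar, exactly like the older round jar; it stands on the board or is absent this time
- new_square_mid (a point): centre, half-way up, of the new square jar, exactly like the older square jar; it stands on the board or is absent this time
- new_hex_mid (a point): centre, half-way up, of the new hex jar, exactly like the older hex jar; it stands on the board or is absent this time
- bowls: stack of three glass bowls, 132 mm across, 69 mm high; origin: centre of its underside. A bystander, to be left where it is
- egg_slicer: aluminium egg slicer, 120 by 90 by 34 mm; origin: centre of its underside. A bystander, to be left where it is
Things that resemble listed ones, but are neither listed nor needed, are in the scene too. Several things have the shape of the trivet; the one meant has the colours described above.

How it is judged:
By the outcome, as a careful person would: the job done as asked, in the order asked, and still so for the second after the job is handed in, with the robot touching nothing.
Of new_round, new_square, new_hex only 1 to 3 are there at a start; the rules pass over those that are not, and their reading is None.
At some moment in a run one of bento, new_round, new_square, new_hex may be knocked a few centimetres aside while the robot is not near it.
It also fails if it takes over 210 s, if anything falls off the work surface, if the arm or the gripper's body presses on something with over 40 N, if the wrist force passes 120 N, or if a joint passes its speed limit or range.

## Working session

There is one attempt and no reset: what is moved stays moved. The work goes in short steps, Python scripts to look and compute and a tool call to move; the robot and the scene stay as the last step left them, time stands still between calls to the robot, and variables do not carry over. Pictures are saved under pics/ and viewed, at most 15 in all, crops included, and the job is handed in when it is done.

Besides the shell and the picture viewer there is one more tool, called as name(argument=value, ...), one argument or row to a line, values as JSON. jog_arm: Moves the arm, as the interface text tells. Its arguments: {"type":"object","properties":{"increments":{"type":"array"},"newtons":{"type":"number"}},"required":["increments"]}

```bash
ls; mkdir -p pics; cat > h.py <<'E'
import numpy as np, cv2
from scipy.spatial.transform import Rotation as R
from station import manip
def cam(n):
    im=manip.get_image(n); return im
def save(n,f,crop=None,s=1.5):
    im=cam(n); p=im["pixels"]
    if crop: x0,y0,x1,y1=crop; p=p[y0:y1,x0:x1]
    cv2.imwrite(f,cv2.resize(np.ascontiguousarray(p),None,fx=s,fy=s,interpolation=cv2.INTER_CUBIC)); return im
def ray(im,u,v,z):
    f=im["pixels"].shape[0]/2/np.tan(np.radians(im["fovy"])/2)
    Rm=cv2.Rodrigues(np.array(im["rvec"],float))[0]; t=np.array(im["tvec"],float).ravel()
    c=-Rm.T@t; d=Rm.T@np.array([(u-im["cx"])/f,(v-im["cy"])/f,1.]); return c+d*(z-c[2])/d[2]
def proj(im,P):
    f=im["pixels"].shape[0]/2/np.tan(np.radians(im["fovy"])/2)
    Rm=cv2.Rodrigues(np.array(im["rvec"],float))[0]; t=np.array(im["tvec"],float).ravel()
    q=Rm@np.array(P,float)+t; return np.array([f*q[0]/q[2]+im["cx"],f*q[1]/q[2]+im["cy"]])
def pose():
    s=manip.sense(); q=s["eef_rot"]; return np.array(s["ee_pos"]),R.from_quat([q[1],q[2],q[3],q[0]])
E
python3 - <<'E'
from h import *
for n in("scene","top"):
    im=save(n,f"pics/{n}0.png"); print(n,{k:np.round(v,4) for k,v in im.items() if k!="pixels"})
print(manip.sense(), manip.tip_reach); print(pose()[1].as_matrix().round(3))
E
```

```text
pics
scene {'fovy': np.float64(56.5817), 'cx': np.float64(248.8367), 'cy': np.float64(193.3869), 'rvec': array([ 1.73  ,  1.7747, -0.7723]), 'tvec': array([ 0.0216, -0.2334,  1.4064])}
top {'fovy': np.float64(43.1972), 'cx': np.float64(253.9823), 'cy': np.float64(180.5331), 'rvec': array([ 2.1209, -2.1002,  0.2269]), 'tvec': array([-0.0125,  0.5306,  1.5182])}
{'t': 0.1, 'joints': array([-1.34999228e+00,  2.76500108e-01,  1.50598773e+00, -2.21827689e-05,
        1.36074083e+00, -1.20984577e-01]), 'qvel': array([-1.34150292e-04, -1.18680676e-03, -4.16121706e-03, -6.67631915e-04,
       -5.15884267e-04, -2.23989236e-05]), 'joint_torque': array([ 1.94466309e-03, -4.17699373e+01, -2.46404243e+01, -1.88813242e-04,
        5.78376421e-03, -2.72183364e-06]), 'ee_pos': array([ 0.19262385, -0.54131022,  0.25555174]), 'eef_rot': array([-8.16447588e-04,  9.85432347e-01,  1.70065932e-01, -5.16417658e-05]), 'contact_force': array([-0.9629577 ,  0.12937006, -0.26584107]), 'wrist_torque': array([ 0.0535081 ,  0.01386851, -0.026162  ]), 'gripper_force': 0.0, 'gripper_width': 0.08561833087538516} 0.025
[[ 0.942  0.335 -0.   ]
 [ 0.335 -0.942  0.002]
 [ 0.    -0.002 -1.   ]]
```

View pics/scene0.png

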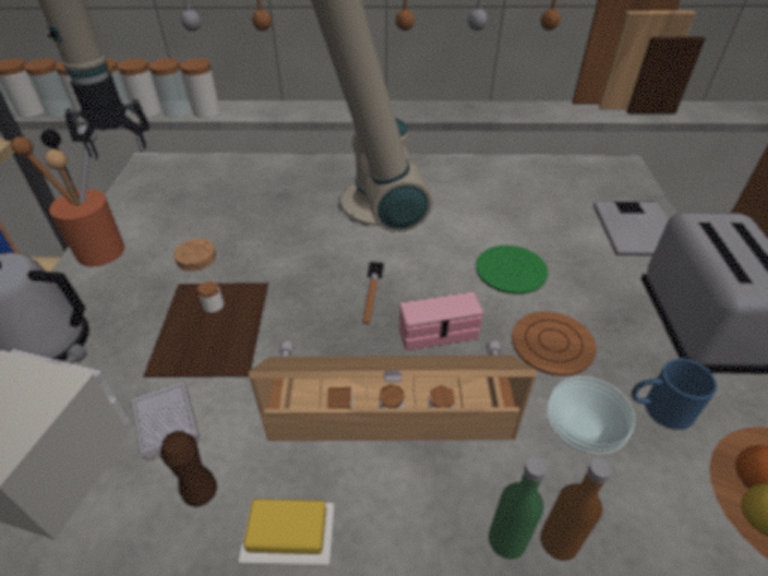

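View pics/top0.png

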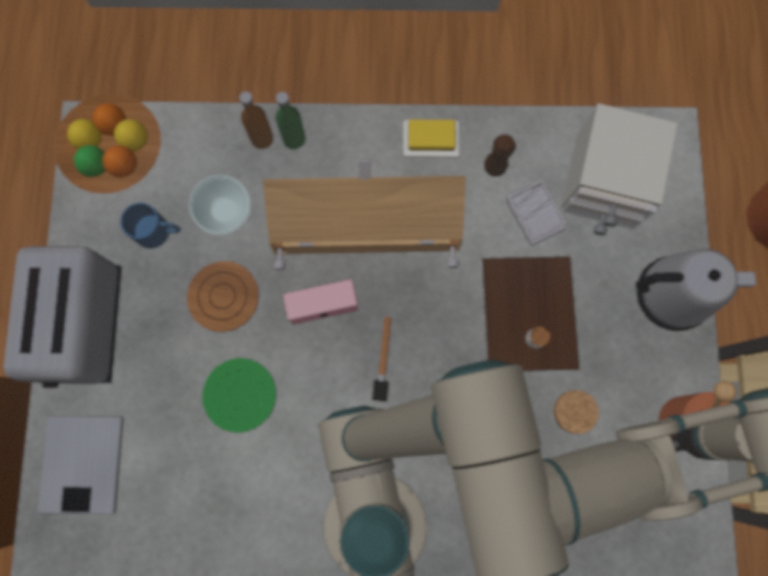

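```bash
python3 - <<'E'
from h import *
save("top","pics/t1.png",(120,100,410,260),2.75)
save("scene","pics/s1.png",(100,150,390,300),2.75)
E
```

```text
(no output)
```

View pics/t1.png

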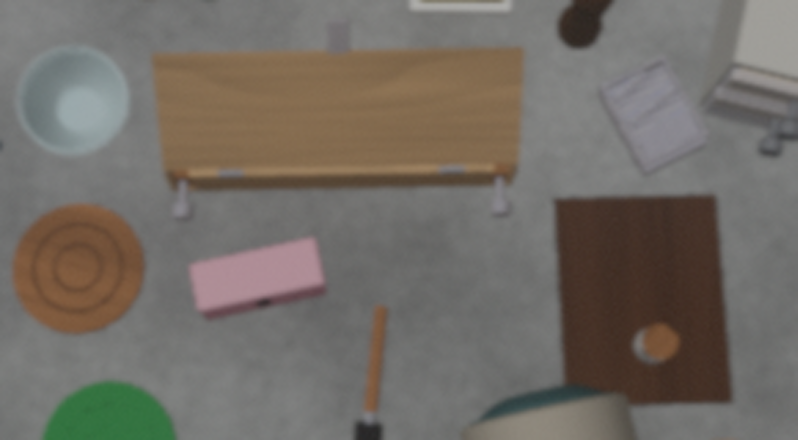

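View pics/s1.png

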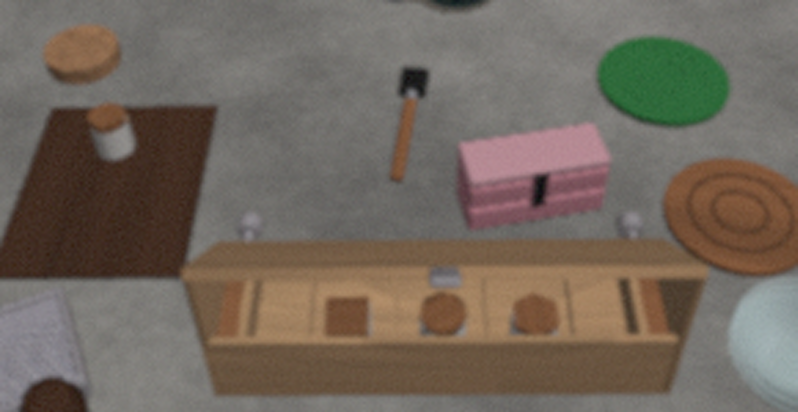

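```bash
python3 - <<'E'
from h import *
im=save("top","pics/j1.png",(335,205,385,240),8)
im2=save("scene","pics/j2.png",(120,180,170,215),8)
a=cv2.imread("pics/j1.png");b=cv2.imread("pics/j2.png")
im3=save("scene","pics/j3.png",(205,245,315,280),7.27)
c=cv2.imread("pics/j3.png"); c=cv2.resize(c,(800,255))
cv2.imwrite("pics/j.png",np.vstack([np.hstack([a,b]),c]))
g=lambda x,y,z:print((x,y),ray(im,x/2.75+120,y/2.75+100,z).round(4))
print("knobs");g(181,208,.055);g(500,206,.055)
print("flap corners");g(152,53,.18);g(523,48,.18);g(338,35,.195)
print("cheek front");g(166,184,.072);g(514,180,.072)
print("trivet");g(79,268,.01);print("jar");g(660,342,.05)
print("board");[g(x,y,.006) for x,y in((556,198),(716,195),(731,402),(566,402))]
hsv=cv2.cvtColor(im["pixels"],cv2.COLOR_BGR2HSV)
for vmin in (140,155,170):
    m=((hsv[...,0]>160)&(hsv[...,1]>30)&(hsv[...,2]>vmin)).astype(np.uint8)
    c=max(cv2.findContours(m,0,2)[0],key=cv2.contourArea); r=cv2.boxPoints(cv2.minAreaRect(c))
    P=np.array([ray(im,u,v,.08)[:2] for u,v in r]); print(P.round(4).tolist(),P.mean(0))
    e=[(np.linalg.norm(P[(i+1)%4]-P[i]),np.degrees(np.arctan2(*(P[(i+1)%4]-P[i])[::-1]))) for i in range(2)];print(np.round(e,3).tolist())
E
```

```text
knobs
(181, 208) [0.545  0.2148 0.055 ]
(500, 206) [ 0.5513 -0.163   0.055 ]
flap corners
(152, 53) [0.6939 0.2362 0.18  ]
(523, 48) [ 0.7041 -0.178   0.18  ]
(338, 35) [0.7118 0.0286 0.195 ]
cheek front
(166, 184) [0.5699 0.2311 0.072 ]
(514, 180) [ 0.579  -0.1781  0.072 ]
trivet
(79, 268) [0.4797 0.3413 0.01  ]
jar
(660, 342) [ 0.392  -0.3479  0.05  ]
board
(556, 198) [ 0.5732 -0.2367  0.006 ]
(716, 195) [ 0.579 -0.433  0.006]
(731, 402) [ 0.3269 -0.4393  0.006 ]
(566, 402) [ 0.325  -0.2436  0.006 ]
[[0.4745, 0.2027], [0.5091, 0.0571], [0.4538, 0.0441], [0.4197, 0.1886]] [0.464259   0.12312448]
[[0.15, -76.616], [0.057, -166.697]]
[[0.4734, 0.1998], [0.5065, 0.0586], [0.455, 0.0465], [0.4223, 0.1869]] [0.46428818 0.12295242]
[[0.145, -76.814], [0.053, -166.867]]
[[0.4709, 0.1953], [0.5023, 0.0612], [0.4575, 0.0507], [0.4265, 0.1841]] [0.46429541 0.12282203]
[[0.138, -76.821], [0.046, -166.841]]
```

View pics/j.png

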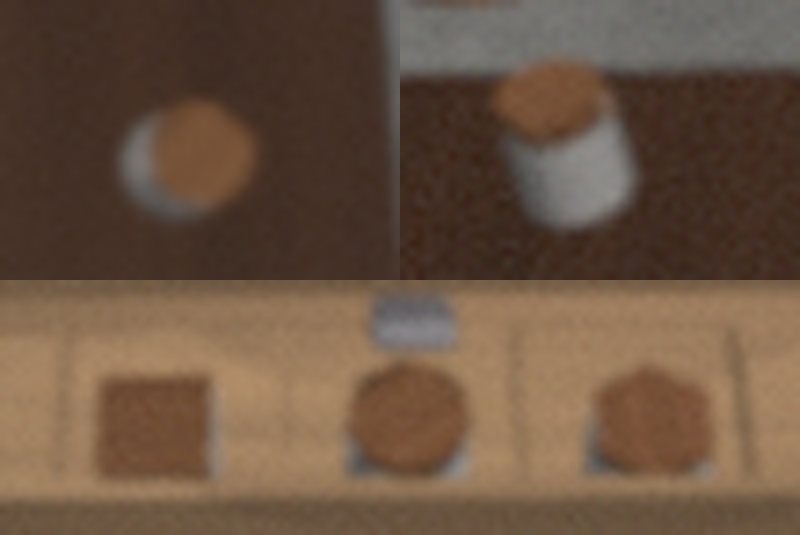

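```bash
python3 - <<'E'
from h import *
from scipy.optimize import least_squares
T=cam("top");S=cam("scene")
for im in(T,S): print("campos",(-cv2.Rodrigues(np.array(im["rvec"]))[0].T@np.array(im["tvec"]).ravel()).round(3))
F=[(S,(218,394),(.116,-.208,0)),(S,(670,391),(.116,.208,0)),(S,(208,343),(.116,-.2,.085)),(S,(683,341),(.116,.2,.085)),
(S,(184,272),(.116,-.208,.176)),(S,(706,271),(.116,.208,.176)),(S,(251,222),(-.038,-.188,.055)),(S,(628,221),(-.038,.188,.055)),
(T,(152,53),(.114,.208,.179)),(T,(523,48),(.114,-.208,.179)),(T,(181,213),(-.038,.188,.055)),(T,(501,210),(-.038,-.188,.055)),
(T,(166,184),(0,.208,.072)),(T,(514,180),(0,-.208,.072))]
def w(p,P): c,s=np.cos(p[2]),np.sin(p[2]); return [p[0]+c*P[0]-s*P[1],p[1]+s*P[0]+c*P[1],P[2]]
def res(p):
    return np.concatenate([proj(im,w(p,P))-(np.array(q)/2.75+((100,150) if im is S else (120,100))) for im,q,P in F])
r=least_squares(res,[.575,.026,.02],loss="soft_l1");print(r.x,np.degrees(r.x[2]));print(r.fun.reshape(-1,2).round(1).tolist())
# lid harmonics
acc=sum(cam("top")["pixels"].astype(float) for _ in range(8))/8
c0=np.array([660/2.75+120,342/2.75+100])
hsv=acc[...,2]-acc[...,0]
big=cv2.resize(hsv[200:245,335:390],None,fx=10,fy=10,interpolation=cv2.INTER_CUBIC)
th=(big.max()+np.median(big))/2; m=(big>th).astype(np.uint8)
c=max(cv2.findContours(m,0,1)[0],key=cv2.contourArea)[:,0].astype(float)/10-.05+[335,200]
P=np.array([ray(T,u,v,.056)[:2] for u,v in c]); ctr=(P.max(0)+P.min(0))/2;print("lid ctr",ctr)
for k in range(0,180,10):
    a=np.radians(k);d=P@[np.cos(a),np.sin(a)];print(k,round((d.max()-d.min())*1e3,1),end="; ")
E
```

```text
campos [ 0.199 -0.005  1.596]
campos [1.178 0.025 0.803]
[0.58239783 0.0270778  0.02585617] 1.481449307796816
[[-0.7, -1.0], [-0.3, -0.3], [0.9, -1.6], [-2.3, -1.3], [-0.3, 0.7], [0.3, 0.3], [-0.1, 0.7], [0.5, 0.5], [-0.6, 1.0], [-0.0, 0.8], [0.2, -0.2], [-0.7, -0.8], [-1.1, -2.1], [0.8, -2.6]]
lid ctr [ 0.39281773 -0.3486138 ]
0 39.4; 10 40.4; 20 40.8; 30 40.9; 40 40.6; 50 39.7; 60 39.0; 70 38.5; 80 39.1; 90 39.3; 100 39.6; 110 39.9; 120 40.0; 130 39.4; 140 38.1; 150 38.5; 160 38.9; 170 39.4;
```

```bash
cat >> h.py <<'E'
B0=np.array([.5825,.027]);BY=1.48
def b2w(x,y):
    c,s=np.cos(np.radians(BY)),np.sin(np.radians(BY)); return B0+[c*x-s*y,s*x+c*y]
def Rd(yaw): a=np.radians(yaw); return R.from_matrix([[np.cos(a),np.sin(a),0],[np.sin(a),-np.cos(a),0],[0,0,-1]])
def plan(W):
    p,r=pose(); s=manip.sense(); print("t",round(s["t"],2),"pos",p.round(4),"w",round(s["gripper_width"],4))
    for x,y,z,yaw in W:
        q=np.array([x,y,z]);r2=Rd(yaw)
        print((r.inv().apply(q-p)*1000).round(1).tolist(),np.degrees((r.inv()*r2).as_rotvec()).round(1).tolist()); p,r=q,r2
E
python3 - <<'E'
from h import *
plan([(.30,-.33,.25,45),(.40,-.10,.25,75),(.464,.123,.2,103.2),(.464,.123,.058,103.2)])
E
```

```text
t 0.85 pos [ 0.1927 -0.5418  0.2564] w 0.0855
[172.1, -163.6, 6.3] [0.0, 0.0, -25.4]
[233.3, -91.9, 0.0] [0.0, 0.0, -30.0]
[232.0, 4.1, 50.0] [0.0, 0.0, -28.2]
[0.0, 0.0, 142.0] [0.0, 0.0, 0.0]
```

jog_arm(
  increments=[
    {"delta_pos":[0.172,-0.164,0.006],"rotation":[0,0,-25.4],"gripper":0.085},
    {"delta_pos":[0.172,-0.164,0.006],"rotation":[0,0,-25.4],"gripper":0.085},
    {"delta_pos":[0.172,-0.164,0.006],"rotation":[0,0,-25.4],"gripper":0.085},
    {"delta_pos":[0.172,-0.164,0.006],"rotation":[0,0,-25.4],"gripper":0.085},
    {"delta_pos":[0.172,-0.164,0.006],"rotation":[0,0,-25.4],"gripper":0.085},
  ],
)

```text
t: 1.48
ee_pos: [0.3006, -0.3264, 0.2505]
eef_rot: [-0.0, 0.923, 0.385, 0.0]
contact_force: [-0.2, -1.8, -0.3]
gripper_width: 0.0847
gripper_force: 0.0
```

jog_arm(
  increments=[
    {"delta_pos":[0.233,-0.092,0],"rotation":[0,0,-30],"gripper":0.085},
    {"delta_pos":[0.233,-0.092,0],"rotation":[0,0,-30],"gripper":0.085},
    {"delta_pos":[0.233,-0.092,0],"rotation":[0,0,-30],"gripper":0.085},
    {"delta_pos":[0.233,-0.092,0],"rotation":[0,0,-30],"gripper":0.085},
    {"delta_pos":[0.233,-0.092,0],"rotation":[0,0,-30],"gripper":0.085},
  ],
)

```text
t: 2.1
ee_pos: [0.4011, -0.0971, 0.2505]
eef_rot: [0.0, 0.791, 0.611, 0.001]
contact_force: [-0.3, -0.2, -0.5]
gripper_width: 0.0848
gripper_force: 0.0
```

jog_arm(
  increments=[
    {"delta_pos":[0.232,0.004,0.05],"rotation":[0,0,-28.2],"gripper":0.085},
    {"delta_pos":[0.232,0.004,0.05],"rotation":[0,0,-28.2],"gripper":0.085},
    {"delta_pos":[0.232,0.004,0.05],"rotation":[0,0,-28.2],"gripper":0.085},
    {"delta_pos":[0.232,0.004,0.05],"rotation":[0,0,-28.2],"gripper":0.085},
    {"delta_pos":[0.232,0.004,0.05],"rotation":[0,0,-28.2],"gripper":0.085},
  ],
)

```text
t: 2.72
ee_pos: [0.4649, 0.1238, 0.1993]
eef_rot: [-0.0, 0.62, 0.784, -0.0]
contact_force: [-0.2, 0.0, -0.7]
gripper_width: 0.0848
gripper_force: 0.0
```

```bash
cat > bento.py <<'E'
from h import *
im=save("scene","pics/b%d.png"%int(manip.sense()["t"]*10),(220,150,400,290),4)
T=cam("top")
for n,im in(("T",T),("S",im)):
    hsv=cv2.cvtColor(im["pixels"],cv2.COLOR_BGR2HSV)
    m=((hsv[...,0]>160)&(hsv[...,1]>30)&(hsv[...,2]>140)).astype(np.uint8)
    c=max(cv2.findContours(m,0,2)[0],key=cv2.contourArea); print(n,cv2.contourArea(c),cv2.minAreaRect(c))
    P=np.array([ray(im,u,v,.08)[:2] for u,v in cv2.boxPoints(cv2.minAreaRect(c))]); print(P.round(3).tolist(),P.mean(0))
E
python3 bento.py; python3 -c "
from h import *
plan([(.464,.123,.058,103.2)])"; ls pics
```

```text
T 206.0 ((197.2352752685547, 202.55882263183594), (17.46290397644043, 15.61899471282959), 77.47119140625)
[[0.474, 0.203], [0.486, 0.155], [0.431, 0.141], [0.42, 0.189]] [0.45257157 0.17168205]
S 866.5 ((294.3294982910156, 206.6416015625), (19.463321685791016, 53.22001647949219), 81.25383758544922)
[[0.453, 0.044], [0.417, 0.198], [0.494, 0.198], [0.527, 0.052]] [0.47251606 0.12312847]
t 2.83 pos [0.4641 0.1216 0.2   ] w 0.0853
[1.6, 0.3, 142.0] [-0.1, 0.1, -0.0]
b27.png
j.png
j1.png
j2.png
j3.png
s1.png
scene0.png
t1.png
top0.png
```

jog_arm(
  increments=[
    {"delta_pos":[0.0015,0,0.04],"rotation":[0,0,0],"gripper":0.085},
    {"delta_pos":[0.0015,0,0.08],"rotation":[0,0,0],"gripper":0.085},
    {"delta_pos":[0.0015,0,0.115],"rotation":[0,0,0],"gripper":0.085},
    {"delta_pos":[0.0015,0,0.142],"rotation":[0,0,0],"gripper":0.085},
    {"delta_pos":[0.0015,0,0.142],"rotation":[0,0,0],"gripper":0.085},
  ],
  newtons=40,
)

```text
t: 3.45
ee_pos: [0.4621, 0.1223, 0.0572]
eef_rot: [-0.001, 0.622, 0.783, -0.002]
contact_force: [0.0, -1.0, 0.2]
gripper_width: 0.0854
gripper_force: 0.0
```

jog_arm(
  increments=[
    {"delta_pos":[0,0,0],"rotation":[0,0,0],"gripper":0.05},
    {"delta_pos":[0,0,0],"rotation":[0,0,0],"gripper":0.05},
    {"delta_pos":[0,0,0],"rotation":[0,0,0],"gripper":0.05},
    {"delta_pos":[0,0,0],"rotation":[0,0,0],"gripper":0.05},
    {"delta_pos":[0,0,0],"rotation":[0,0,0],"gripper":0.05},
  ],
)

```text
t: 4.08
ee_pos: [0.4647, 0.1242, 0.0598]
eef_rot: [0.002, 0.621, 0.784, 0.001]
contact_force: [1.1, -3.4, 6.7]
gripper_width: 0.0573
gripper_force: 43.7
```

jog_arm(
  increments=[
    {"delta_pos":[0,0,-0.03],"rotation":[0,0,0],"gripper":0.05},
    {"delta_pos":[0,0,-0.06],"rotation":[0,0,0],"gripper":0.05},
    {"delta_pos":[0.03,0.01,-0.06],"rotation":[0,0,0],"gripper":0.05},
    {"delta_pos":[0.07,0.022,-0.06],"rotation":[0,0,0],"gripper":0.05},
    {"delta_pos":[0.11,0.034,-0.06],"rotation":[0,0,0],"gripper":0.05},
  ],
)

```text
t: 4.7
ee_pos: [0.4708, 0.2407, 0.1185]
eef_rot: [-0.0, 0.621, 0.784, 0.0]
contact_force: [0.6, 0.0, -2.6]
gripper_width: 0.0578
gripper_force: 44.8
```

jog_arm(
  increments=[
    {"delta_pos":[0.04,0.012,0],"rotation":[0,0,0],"gripper":0.05},
    {"delta_pos":[0.08,0.024,0],"rotation":[0,0,0],"gripper":0.05},
    {"delta_pos":[0.099,0.03,0],"rotation":[0,0,0],"gripper":0.05},
    {"delta_pos":[0.099,0.03,0.0],"rotation":[0,0,0],"gripper":0.05},
    {"delta_pos":[0.099,0.03,0.02],"rotation":[0,0,0],"gripper":0.05},
  ],
)

```text
t: 5.32
ee_pos: [0.4785, 0.3421, 0.0993]
eef_rot: [0.001, 0.621, 0.784, 0.001]
contact_force: [-0.1, 0.2, -3.2]
gripper_width: 0.0579
gripper_force: 44.8
```

```bash
python3 bento.py;  python3 -c "
from h import *
save('top','pics/tr.png',(110,150,210,250),6)
plan([(.48,.3415,.0705,103.2)])"
```

```text
T 265.5 ((156.82691955566406, 189.6345977783203), (17.258220672607422, 17.846569061279297), 78.69007110595703)
[[0.514, 0.336], [0.526, 0.281], [0.471, 0.267], [0.46, 0.322]] [0.49293756 0.30162967]
S 469.0 ((363.576904296875, 202.88462829589844), (20.39607810974121, 28.632951736450195), 78.69007110595703)
[[0.427, 0.279], [0.401, 0.365], [0.483, 0.358], [0.505, 0.277]] [0.45399315 0.3197322 ]
t 5.47 pos [0.4767 0.3407 0.0973] w 0.0575
[0.0, 3.5, 26.8] [-0.2, 0.1, -0.1]
```

View pics/tr.png

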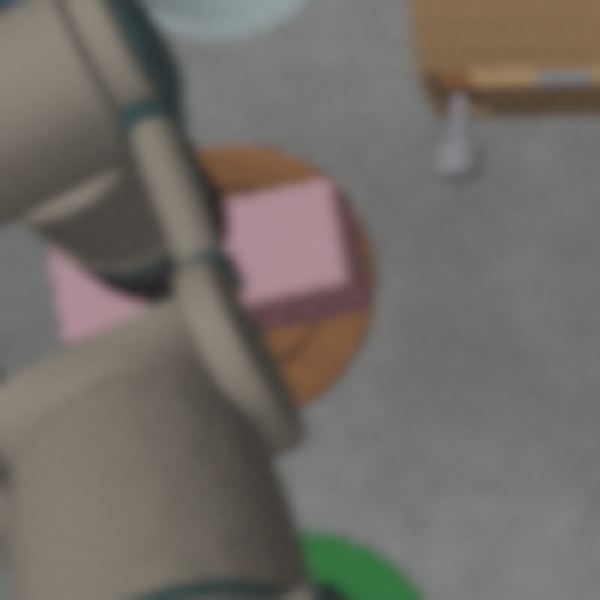

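Bento hangs over the trivet (right end seen at about (290,240) of the crop). Lower, release, rise.

jog_arm(
  increments=[
    {"delta_pos":[0,0.003,0.01],"rotation":[0,0,0],"gripper":0.05},
    {"delta_pos":[0,0.003,0.02],"rotation":[0,0,0],"gripper":0.05},
    {"delta_pos":[0,0.003,0.026],"rotation":[0,0,0],"gripper":0.05},
    {"delta_pos":[0,0.003,0.028],"rotation":[0,0,0],"gripper":0.05},
    {"delta_pos":[0,0.003,0.028],"rotation":[0,0,0],"gripper":0.05},
  ],
)

```text
t: 6.1
ee_pos: [0.4809, 0.3435, 0.0703]
eef_rot: [0.0, 0.621, 0.784, 0.0]
contact_force: [0.2, -0.1, -2.2]
gripper_width: 0.0579
gripper_force: 44.7
```

jog_arm(
  increments=[
    {"delta_pos":[0,0,0],"rotation":[0,0,0],"gripper":0.085},
    {"delta_pos":[0,0,0],"rotation":[0,0,0],"gripper":0.085},
    {"delta_pos":[0,0,0],"rotation":[0,0,0],"gripper":0.085},
    {"delta_pos":[0,0,-0.05],"rotation":[0,0,0],"gripper":0.085},
    {"delta_pos":[0,0,-0.11],"rotation":[0,0,0],"gripper":0.085},
  ],
)

```text
t: 6.72
ee_pos: [0.4801, 0.343, 0.1803]
eef_rot: [-0.001, 0.621, 0.784, -0.001]
contact_force: [0.7, 0.3, 0.5]
gripper_width: 0.0849
gripper_force: 0.0
```

```bash
python3 - <<'E'
from h import *
k=b2w(-.038,.188);k2=b2w(-.038,-.188);print(k,k2)
e=b2w(-.038-.088,.188)
plan([(k[0]-.04,k[1],.16,130),(k[0],k[1],.16,181.48),(k[0],k[1],.061,181.48),(*e,.061,181.48),(*e,.15,181.48),(k2[0],k2[1],.15,181.48),(k2[0],k2[1],.061,181.48)])
E
```

```text
[0.53965701 0.21395582] [ 0.54936834 -0.16191875]
t 6.72 pos [0.4801 0.343  0.1803] w 0.0849
[-130.1, -10.3, 20.5] [-0.2, 0.0, -26.8]
[-25.7, 30.6, 0.0] [0.0, 0.0, -51.5]
[0.0, 0.0, 99.0] [0.0, 0.0, 0.0]
[88.0, -0.0, 0.0] [0.0, 0.0, 0.0]
[0.0, 0.0, -89.0] [0.0, 0.0, 0.0]
[-88.0, -376.0, 0.0] [0.0, 0.0, 0.0]
[0.0, 0.0, 89.0] [0.0, 0.0, 0.0]
```

jog_arm(
  increments=[
    {"delta_pos":[-0.13,-0.01,0.02],"rotation":[0,0,-26.8],"gripper":0.045},
    {"delta_pos":[-0.13,-0.01,0.02],"rotation":[0,0,-26.8],"gripper":0.045},
    {"delta_pos":[-0.13,-0.01,0.02],"rotation":[0,0,-26.8],"gripper":0.045},
    {"delta_pos":[-0.13,-0.01,0.02],"rotation":[0,0,-26.8],"gripper":0.045},
    {"delta_pos":[-0.13,-0.01,0.02],"rotation":[0,0,-26.8],"gripper":0.045},
  ],
)

```text
t: 7.35
ee_pos: [0.5009, 0.2153, 0.1606]
eef_rot: [0.0, 0.423, 0.906, 0.0]
contact_force: [0.1, 0.2, -0.3]
gripper_width: 0.0447
gripper_force: 0.0
```

jog_arm(
  increments=[
    {"delta_pos":[-0.026,0.031,0],"rotation":[0,0,-10.4],"gripper":0.045},
    {"delta_pos":[-0.026,0.031,0],"rotation":[0,0,-20.8],"gripper":0.045},
    {"delta_pos":[-0.026,0.031,0],"rotation":[0,0,-31],"gripper":0.045},
    {"delta_pos":[-0.026,0.031,0],"rotation":[0,0,-41.2],"gripper":0.045},
    {"delta_pos":[-0.026,0.031,0],"rotation":[0,0,-51.5],"gripper":0.045},
  ],
)

```text
t: 7.98
ee_pos: [0.5411, 0.2161, 0.1603]
eef_rot: [0.0, -0.016, 1.0, 0.0]
contact_force: [-0.0, 0.3, 0.6]
gripper_width: 0.0452
gripper_force: 0.0
```

```bash
python3 bento.py; python3 - <<'E'
from h import *
k=b2w(-.038,.188)
plan([(k[0],k[1],.061,181.48)])
a=save("top","pics/a.png",(110,150,210,230),4);b=save("scene","pics/b.png",(280,170,380,250),4)
cv2.imwrite("pics/ab.png",np.hstack([cv2.imread("pics/a.png"),cv2.imread("pics/b.png")]))
E
```

```text
T 312.5 ((130.07693481445312, 195.88461303710938), (17.454336166381836, 21.376659393310547), 78.69007110595703)
[[0.492, 0.425], [0.507, 0.36], [0.451, 0.346], [0.437, 0.411]] [0.4718921  0.38539432]
S 899.5 ((375.837890625, 209.0270233154297), (20.385475158691406, 53.59407043457031), 80.53767395019531)
[[0.458, 0.274], [0.419, 0.433], [0.499, 0.42], [0.534, 0.27]] [0.47751155 0.34946675]
t 8.07 pos [0.5411 0.216  0.1603] w 0.0449
[1.5, -2.0, 99.3] [0.0, 0.0, 0.0]
```

View pics/ab.png

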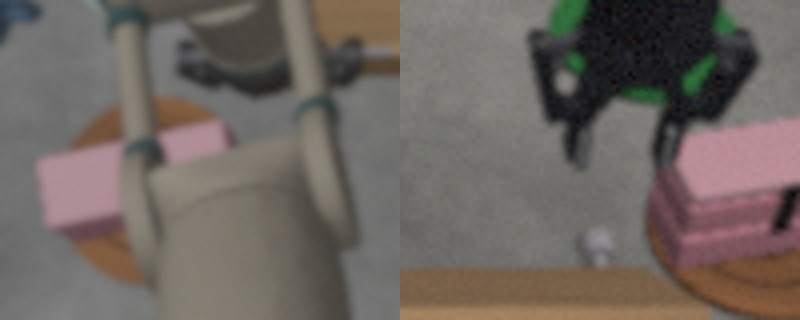

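jog_arm(
  increments=[
    {"delta_pos":[0.0015,-0.002,0.03],"rotation":[0,0,0],"gripper":0.045},
    {"delta_pos":[0.0015,-0.002,0.06],"rotation":[0,0,0],"gripper":0.045},
    {"delta_pos":[0.0015,-0.002,0.085],"rotation":[0,0,0],"gripper":0.045},
    {"delta_pos":[0.0015,-0.002,0.096],"rotation":[0,0,0],"gripper":0.045},
    {"delta_pos":[0.0015,-0.002,0.096],"rotation":[0,0,0],"gripper":0.045},
  ],
)

```text
t: 8.8
ee_pos: [0.5395, 0.2127, 0.0639]
eef_rot: [-0.001, -0.013, 1.0, -0.0]
contact_force: [1.1, -0.0, -0.6]
gripper_width: 0.0457
gripper_force: 0.0
```

jog_arm(
  increments=[
    {"delta_pos":[0,0,0],"rotation":[0,0,0],"gripper":0.01},
    {"delta_pos":[0,0,0],"rotation":[0,0,0],"gripper":0.01},
    {"delta_pos":[0,0,0],"rotation":[0,0,0],"gripper":0.01},
    {"delta_pos":[0,0,0],"rotation":[0,0,0],"gripper":0.01},
    {"delta_pos":[0,0,0],"rotation":[0,0,0],"gripper":0.01},
  ],
)

```text
t: 9.43
ee_pos: [0.5406, 0.2132, 0.0655]
eef_rot: [0.001, -0.013, 1.0, 0.001]
contact_force: [-0.3, 3.9, 6.4]
gripper_width: 0.0235
gripper_force: 39.6
```

jog_arm(
  increments=[
    {"delta_pos":[0.018,0,0],"rotation":[0,0,0],"gripper":0.01},
    {"delta_pos":[0.036,0,0],"rotation":[0,0,0],"gripper":0.01},
    {"delta_pos":[0.054,0,0],"rotation":[0,0,0],"gripper":0.01},
    {"delta_pos":[0.072,0,0],"rotation":[0,0,0],"gripper":0.01},
    {"delta_pos":[0.083,0,0],"rotation":[0,0,0],"gripper":0.01},
  ],
)

```text
t: 10.05
ee_pos: [0.4574, 0.2108, 0.0654]
eef_rot: [0.002, -0.013, 1.0, 0.0]
contact_force: [2.2, 2.1, 6.0]
gripper_width: 0.0234
gripper_force: 40.2
```

jog_arm(
  increments=[
    {"delta_pos":[0.003,0,0],"rotation":[0,0,0],"gripper":0.01},
    {"delta_pos":[0.005,0,0],"rotation":[0,0,0],"gripper":0.01},
    {"delta_pos":[0.007,0,0],"rotation":[0,0,0],"gripper":0.01},
    {"delta_pos":[0.007,0,0],"rotation":[0,0,0],"gripper":0.01},
    {"delta_pos":[0.007,0,0],"rotation":[0,0,0],"gripper":0.01},
  ],
)

```text
t: 10.68
ee_pos: [0.4554, 0.2108, 0.0655]
eef_rot: [0.006, -0.013, 1.0, 0.001]
contact_force: [10.0, 0.7, -0.4]
gripper_width: 0.0235
gripper_force: 39.5
```

jog_arm(
  increments=[
    {"delta_pos":[-0.005,0,0],"rotation":[0,0,0],"gripper":0.045},
    {"delta_pos":[-0.005,0,0],"rotation":[0,0,0],"gripper":0.045},
    {"delta_pos":[-0.005,0,0],"rotation":[0,0,0],"gripper":0.045},
    {"delta_pos":[-0.005,0,-0.04],"rotation":[0,0,0],"gripper":0.045},
    {"delta_pos":[-0.005,0,-0.09],"rotation":[0,0,0],"gripper":0.045},
  ],
)

```text
t: 11.3
ee_pos: [0.4529, 0.2098, 0.1538]
eef_rot: [-0.002, -0.013, 1.0, -0.001]
contact_force: [1.3, 0.1, -0.1]
gripper_width: 0.0448
gripper_force: 0.0
```

jog_arm(
  increments=[
    {"delta_pos":[-0.04,-0.04,0],"rotation":[0,0,0],"gripper":0.045},
    {"delta_pos":[-0.05,-0.1,0],"rotation":[0,0,0],"gripper":0.045},
    {"delta_pos":[-0.06,-0.16,0],"rotation":[0,0,0],"gripper":0.045},
    {"delta_pos":[-0.07,-0.22,0],"rotation":[0,0,0],"gripper":0.045},
    {"delta_pos":[-0.08,-0.28,0],"rotation":[0,0,0],"gripper":0.045},
  ],
)

```text
t: 11.92
ee_pos: [0.5413, -0.0691, 0.154]
eef_rot: [-0.001, -0.013, 1.0, 0.0]
contact_force: [0.6, 0.2, 0.3]
gripper_width: 0.045
gripper_force: 0.0
```

```bash
python3 - <<'E'
from h import *
k=b2w(-.038,-.188)
plan([(k[0],k[1],.15,181.48),(k[0],k[1],.065,181.48)])
E
```

```text
t 11.93 pos [ 0.5413 -0.0691  0.154 ] w 0.045
[-5.7, -93.0, 3.9] [0.0, -0.1, 0.0]
[0.0, 0.0, 85.0] [0.0, 0.0, 0.0]
```

jog_arm(
  increments=[
    {"delta_pos":[-0.006,-0.05,0.004],"rotation":[0,0,0],"gripper":0.045},
    {"delta_pos":[-0.006,-0.093,0.004],"rotation":[0,0,0],"gripper":0.045},
    {"delta_pos":[-0.006,-0.093,0.01],"rotation":[0,0,0],"gripper":0.045},
    {"delta_pos":[-0.006,-0.093,0.04],"rotation":[0,0,0],"gripper":0.045},
    {"delta_pos":[-0.006,-0.093,0.065],"rotation":[0,0,0],"gripper":0.045},
  ],
)

```text
t: 12.55
ee_pos: [0.5492, -0.1589, 0.0881]
eef_rot: [-0.001, -0.013, 1.0, 0.001]
contact_force: [-0.3, -0.5, -0.1]
gripper_width: 0.045
gripper_force: 0.0
```

jog_arm(
  increments=[
    {"delta_pos":[0,0,0.015],"rotation":[0,0,0],"gripper":0.045},
    {"delta_pos":[0,0,0.023],"rotation":[0,0,0],"gripper":0.045},
    {"delta_pos":[0,0,0.023],"rotation":[0,0,0],"gripper":0.01},
    {"delta_pos":[0,0,0.023],"rotation":[0,0,0],"gripper":0.01},
    {"delta_pos":[0,0,0.023],"rotation":[0,0,0],"gripper":0.01},
  ],
)

```text
t: 13.18
ee_pos: [0.5508, -0.1624, 0.0666]
eef_rot: [0.0, -0.014, 1.0, -0.002]
contact_force: [0.6, -7.0, -5.6]
gripper_width: 0.0238
gripper_force: 39.5
```

jog_arm(
  increments=[
    {"delta_pos":[0,0,0],"rotation":[0,0,0],"gripper":0.01},
    {"delta_pos":[0.018,0,0],"rotation":[0,0,0],"gripper":0.01},
    {"delta_pos":[0.036,0,0],"rotation":[0,0,0],"gripper":0.01},
    {"delta_pos":[0.054,0,0],"rotation":[0,0,0],"gripper":0.01},
    {"delta_pos":[0.07,0,0],"rotation":[0,0,0],"gripper":0.01},
  ],
)

```text
t: 13.8
ee_pos: [0.4817, -0.1644, 0.0666]
eef_rot: [0.002, -0.013, 1.0, -0.002]
contact_force: [3.9, -6.6, -10.2]
gripper_width: 0.0233
gripper_force: 40.2
```

jog_arm(
  increments=[
    {"delta_pos":[0.01,0,0],"rotation":[0,0,0],"gripper":0.01},
    {"delta_pos":[0.016,0,0],"rotation":[0,0,0],"gripper":0.01},
    {"delta_pos":[0.019,0,0],"rotation":[0,0,0],"gripper":0.01},
    {"delta_pos":[0.021,0,0],"rotation":[0,0,0],"gripper":0.01},
    {"delta_pos":[0.021,0,0],"rotation":[0,0,0],"gripper":0.01},
  ],
)

```text
t: 14.42
ee_pos: [0.4672, -0.1649, 0.0668]
eef_rot: [0.008, -0.012, 1.0, -0.002]
contact_force: [17.8, -1.3, -21.6]
gripper_width: 0.0232
gripper_force: 40.4
```

jog_arm(
  increments=[
    {"delta_pos":[-0.006,0,0],"rotation":[0,0,0],"gripper":0.045},
    {"delta_pos":[-0.006,0,0],"rotation":[0,0,0],"gripper":0.045},
    {"delta_pos":[-0.006,0,-0.05],"rotation":[0,0,0],"gripper":0.045},
    {"delta_pos":[-0.006,0,-0.11],"rotation":[0,0,0],"gripper":0.045},
    {"delta_pos":[-0.006,0,-0.17],"rotation":[0,0,0],"gripper":0.045},
  ],
)

```text
t: 15.05
ee_pos: [0.4645, -0.1622, 0.2385]
eef_rot: [-0.0, -0.013, 1.0, -0.0]
contact_force: [0.6, -1.2, -0.9]
gripper_width: 0.0451
gripper_force: 0.0
```

jog_arm(
  increments=[
    {"delta_pos":[-0.01,0.01,-0.04],"rotation":[0,0,0],"gripper":0.045},
    {"delta_pos":[-0.06,0.05,-0.04],"rotation":[0,0,0],"gripper":0.045},
    {"delta_pos":[-0.11,0.09,-0.04],"rotation":[0,0,0],"gripper":0.045},
    {"delta_pos":[-0.16,0.13,-0.04],"rotation":[0,0,0],"gripper":0.045},
    {"delta_pos":[-0.2,0.17,-0.04],"rotation":[0,0,0],"gripper":0.045},
  ],
)

```text
t: 15.68
ee_pos: [0.6617, 0.0137, 0.2768]
eef_rot: [0.0, -0.013, 1.0, -0.0]
contact_force: [-0.0, -1.1, 1.5]
gripper_width: 0.0451
gripper_force: 0.0
```

```bash
python3 - <<'E'
from h import *
W=[]
for a in [48]: p=b2w(.004+.17*np.sin(np.radians(a)),0); W+= [(*p,.27,181.48),(*p,.206,181.48)]
plan(W)
print("arc rel (tool x, z) mm:")
f=lambda a:np.array([-170*np.sin(np.radians(a)),-170*np.cos(np.radians(a))])
A=np.linspace(48,-90,26)
for i in range(0,25,5): print([np.round(f(A[i+k])-f(A[i]),1).tolist() for k in range(1,6)])
T=save("top","pics/a.png",(165,100,345,220),4)
for y in(.188,-.188): print(proj(T,[*b2w(-.123,y),.055])-[165,100],proj(T,[*b2w(-.038-.085,y),.055]))
E
```

```text
t 15.68 pos [0.6617 0.0137 0.2768] w 0.0451
[-51.5, 15.3, 6.8] [-0.0, 0.0, -0.0]
[0.0, 0.0, 64.0] [0.0, 0.0, 0.0]
arc rel (tool x, z) mm:
[[11.5, -11.6], [24.1, -22.1], [37.7, -31.3], [52.0, -39.1], [67.1, -45.6]]
[[15.6, -5.0], [31.6, -8.4], [47.9, -10.3], [64.2, -10.6], [80.6, -9.3]]
[[16.1, 2.8], [31.9, 7.2], [47.2, 13.1], [61.8, 20.4], [75.7, 29.1]]
[[13.0, 10.0], [24.9, 21.2], [35.8, 33.4], [45.4, 46.7], [53.6, 60.8]]
[[6.9, 14.9], [12.3, 30.3], [16.2, 46.2], [18.6, 62.4], [19.3, 78.8]]
[ 20.65825167 103.04457804] [185.65825167 203.04457804]
[137.46839479 101.21934769] [302.46839479 201.21934769]
```

View pics/a.png

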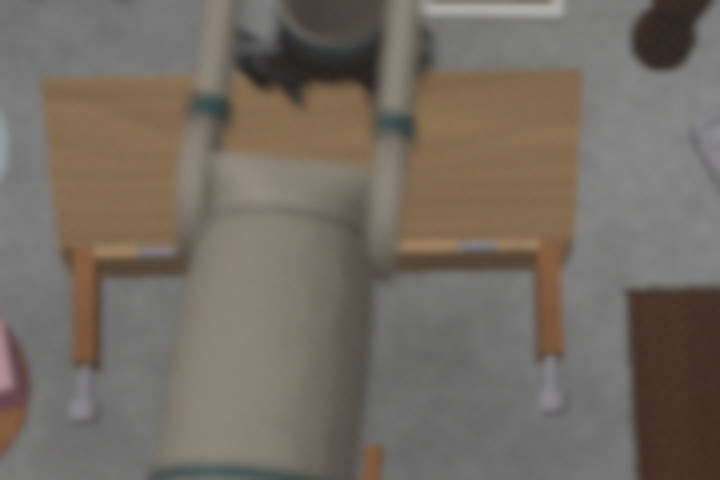

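jog_arm(
  increments=[
    {"delta_pos":[-0.0515,0.015,0.007],"rotation":[0,0,0],"gripper":0.05},
    {"delta_pos":[-0.0515,0.015,0.007],"rotation":[0,0,0],"gripper":0.05},
    {"delta_pos":[-0.0515,0.015,0.03],"rotation":[0,0,0],"gripper":0.05},
    {"delta_pos":[-0.0515,0.015,0.055],"rotation":[0,0,0],"gripper":0.05},
    {"delta_pos":[-0.0515,0.015,0.07],"rotation":[0,0,0],"gripper":0.05},
  ],
)

```text
t: 16.35
ee_pos: [0.7103, 0.0284, 0.2057]
eef_rot: [-0.001, -0.013, 1.0, -0.0]
contact_force: [-0.3, 0.6, 0.3]
gripper_width: 0.0499
gripper_force: 0.0
```

jog_arm(
  increments=[
    {"delta_pos":[0,0,0],"rotation":[0,0,0],"gripper":0.01},
    {"delta_pos":[0,0,0],"rotation":[0,0,0],"gripper":0.01},
    {"delta_pos":[0,0,0],"rotation":[0,0,0],"gripper":0.01},
    {"delta_pos":[0,0,0],"rotation":[0,0,0],"gripper":0.01},
    {"delta_pos":[0,0,0],"rotation":[0,0,0],"gripper":0.01},
  ],
  newtons=35,
)

```text
t: 16.98
ee_pos: [0.7114, 0.03, 0.2069]
eef_rot: [-0.0, -0.013, 1.0, 0.001]
contact_force: [-3.4, 4.0, -0.7]
gripper_width: 0.023
gripper_force: 36.7
```

jog_arm(
  increments=[
    {"delta_pos":[0.0115,0,-0.0115],"rotation":[0,0,0],"gripper":0.01},
    {"delta_pos":[0.024,0,-0.022],"rotation":[0,0,0],"gripper":0.01},
    {"delta_pos":[0.0375,0,-0.0315],"rotation":[0,0,0],"gripper":0.01},
    {"delta_pos":[0.052,0,-0.039],"rotation":[0,0,0],"gripper":0.01},
    {"delta_pos":[0.067,0,-0.0455],"rotation":[0,0,0],"gripper":0.01},
  ],
)

```text
t: 17.6
ee_pos: [0.6437, 0.0281, 0.2513]
eef_rot: [-0.001, -0.013, 1.0, 0.001]
contact_force: [-1.3, 5.1, -9.6]
gripper_width: 0.023
gripper_force: 36.5
```

jog_arm(
  increments=[
    {"delta_pos":[0.0155,0,-0.005],"rotation":[0,0,0],"gripper":0.01},
    {"delta_pos":[0.0315,0,-0.0085],"rotation":[0,0,0],"gripper":0.01},
    {"delta_pos":[0.048,0,-0.0105],"rotation":[0,0,0],"gripper":0.01},
    {"delta_pos":[0.064,0,-0.0105],"rotation":[0,0,0],"gripper":0.01},
    {"delta_pos":[0.0805,0,-0.0095],"rotation":[0,0,0],"gripper":0.01},
  ],
)

```text
t: 18.23
ee_pos: [0.5648, 0.0258, 0.2613]
eef_rot: [0.002, -0.013, 1.0, 0.001]
contact_force: [2.4, 4.4, -8.3]
gripper_width: 0.0227
gripper_force: 34.7
```

```bash
python3 - <<'E'
from h import *
save("scene","pics/f.png",(170,120,350,270),4); s=manip.sense(); p=s["ee_pos"]
v=(p[0]-B0[0]-.004)*1e3,(p[2]-.012-.08)*1e3;print(v,np.hypot(*v),np.degrees(np.arctan2(*v)),s["contact_force"],s["gripper_width"])
E
```

```text
(np.float64(-24.411279869322343), np.float64(169.05578917170655)) 170.80916379786794 -8.216589939859002 [-0.42078798  5.17515776 -7.75395123] 0.022529536963883805
```

View pics/f.png

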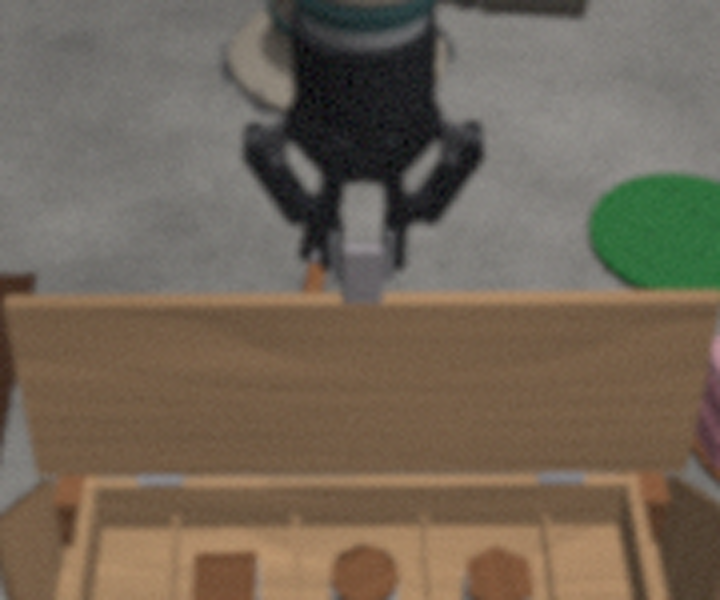

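jog_arm(
  increments=[
    {"delta_pos":[0.016,0,0.003],"rotation":[0,0,0],"gripper":0.01},
    {"delta_pos":[0.032,0,0.007],"rotation":[0,0,0],"gripper":0.01},
    {"delta_pos":[0.047,0,0.013],"rotation":[0,0,0],"gripper":0.01},
    {"delta_pos":[0.062,0,0.0205],"rotation":[0,0,0],"gripper":0.01},
    {"delta_pos":[0.0755,0,0.029],"rotation":[0,0,0],"gripper":0.01},
  ],
)

```text
t: 18.9
ee_pos: [0.489, 0.0236, 0.235]
eef_rot: [0.002, -0.013, 1.0, 0.0]
contact_force: [-2.2, 5.0, 4.4]
gripper_width: 0.0224
gripper_force: 34.2
```

jog_arm(
  increments=[
    {"delta_pos":[0.013,0,0.01],"rotation":[0,0,0],"gripper":0.01},
    {"delta_pos":[0.025,0,0.021],"rotation":[0,0,0],"gripper":0.01},
    {"delta_pos":[0.036,0,0.0335],"rotation":[0,0,0],"gripper":0.01},
    {"delta_pos":[0.0455,0,0.0465],"rotation":[0,0,0],"gripper":0.01},
    {"delta_pos":[0.0535,0,0.061],"rotation":[0,0,0],"gripper":0.01},
  ],
)

```text
t: 19.52
ee_pos: [0.4324, 0.022, 0.1725]
eef_rot: [-0.002, -0.013, 1.0, 0.0]
contact_force: [-7.6, 3.6, 4.6]
gripper_width: 0.0223
gripper_force: 58.7
```

```bash
python3 - <<'E'
from h import *
s=manip.sense(); p=s["ee_pos"]
v=(p[0]-B0[0]-.004)*1e3,(p[2]-.012-.08)*1e3;print(p,v,np.hypot(*v),np.degrees(np.arctan2(*v)),s["contact_force"],s["gripper_width"])
E
```

```text
[0.4324241  0.0219792  0.17252427] (np.float64(-154.0758952254207), np.float64(80.52427064495875)) 173.84918651640965 -62.407202627314646 [-7.59455     3.61516875  4.60100746] 0.02229490350226881
```

jog_arm(
  increments=[
    {"delta_pos":[0.005,0,0.015],"rotation":[0,0,0],"gripper":0.01},
    {"delta_pos":[0.01,0,0.03],"rotation":[0,0,0],"gripper":0.01},
    {"delta_pos":[0.0135,0,0.045],"rotation":[0,0,0],"gripper":0.01},
    {"delta_pos":[0.0155,0,0.058],"rotation":[0,0,0],"gripper":0.01},
    {"delta_pos":[0.016,0,0.068],"rotation":[0,0,0],"gripper":0.01},
  ],
)

```text
t: 20.15
ee_pos: [0.417, 0.0215, 0.1037]
eef_rot: [-0.002, -0.013, 1.0, 0.0]
contact_force: [-9.4, 3.0, 4.8]
gripper_width: 0.0226
gripper_force: 91.7
```

jog_arm(
  increments=[
    {"delta_pos":[0,0,0.004],"rotation":[0,0,0],"gripper":0.01},
    {"delta_pos":[0,0,0.007],"rotation":[0,0,0],"gripper":0.01},
    {"delta_pos":[0,0,0.01],"rotation":[0,0,0],"gripper":0.01},
    {"delta_pos":[0,0,0.012],"rotation":[0,0,0],"gripper":0.01},
    {"delta_pos":[0,0,0.012],"rotation":[0,0,0],"gripper":0.01},
  ],
)

```text
t: 20.78
ee_pos: [0.4173, 0.0215, 0.0919]
eef_rot: [-0.002, -0.012, 1.0, 0.0]
contact_force: [-6.4, 4.3, 2.6]
gripper_width: 0.0225
gripper_force: 94.7
```

```bash
python3 - <<'E'
from h import *
s=manip.sense(); p=s["ee_pos"];print(p,s["contact_force"],s["gripper_width"])
save("scene","pics/g.png",(170,120,350,270),4)
E
```

```text
[0.41728695 0.02151409 0.09188129] [-6.42260908  4.34906751  2.57214419] 0.02250110151393119
```

View pics/g.png

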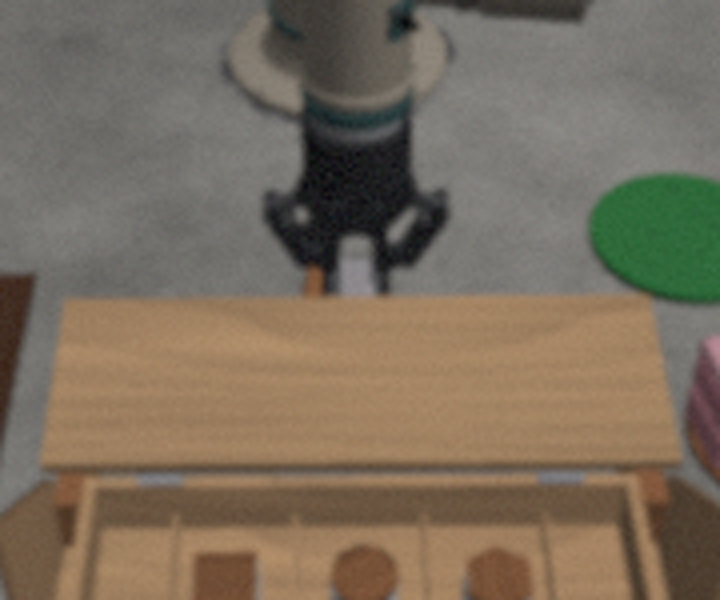

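jog_arm(
  increments=[
    {"delta_pos":[0,0,0.001],"rotation":[0,0,0],"gripper":0.01},
    {"delta_pos":[0,0,0.002],"rotation":[0,0,0],"gripper":0.01},
    {"delta_pos":[0,0,0.003],"rotation":[0,0,0],"gripper":0.01},
    {"delta_pos":[0,0,0.003],"rotation":[0,0,0],"gripper":0.01},
    {"delta_pos":[0,0,0.003],"rotation":[0,0,0],"gripper":0.01},
  ],
)

```text
t: 21.45
ee_pos: [0.4175, 0.0215, 0.089]
eef_rot: [-0.002, -0.014, 1.0, -0.0]
contact_force: [-5.9, 5.2, 1.9]
gripper_width: 0.0224
gripper_force: 94.4
```

jog_arm(
  increments=[
    {"delta_pos":[0,0,0.001],"rotation":[0,0,0],"gripper":0.01},
    {"delta_pos":[0,0,0.002],"rotation":[0,0,0],"gripper":0.01},
    {"delta_pos":[0,0,0.003],"rotation":[0,0,0],"gripper":0.01},
    {"delta_pos":[0,0,0.004],"rotation":[0,0,0],"gripper":0.01},
    {"delta_pos":[0,0,0.004],"rotation":[0,0,0],"gripper":0.01},
  ],
)

```text
t: 22.08
ee_pos: [0.4178, 0.0215, 0.085]
eef_rot: [-0.001, -0.012, 1.0, 0.0]
contact_force: [-6.3, 4.1, 1.1]
gripper_width: 0.0229
gripper_force: 94.2
```

```bash
python3 - <<'E'
from h import *
S=save("scene","pics/g2.png",(170,160,350,270),4)
T=save("top","pics/g3.png",(160,110,350,230),4)
def o(im,off,b): print(b,((proj(im,[*b2w(b[0],b[1]),b[2]])-off)*4).round(0))
for z in(.085,.095): 
  for y in(.208,-.208):
    print("S");o(S,[170,160],(-.144,y,z)); print("T");o(T,[160,110],(-.144,y,z))
E
```

```text
S
(-0.144, 0.208, 0.085) [646. 143.]
T
(-0.144, 0.208, 0.085) [ 72. 393.]
S
(-0.144, -0.208, 0.085) [ 70. 147.]
T
(-0.144, -0.208, 0.085) [600. 384.]
S
(-0.144, 0.208, 0.095) [648. 133.]
T
(-0.144, 0.208, 0.095) [ 70. 391.]
S
(-0.144, -0.208, 0.095) [ 68. 137.]
T
(-0.144, -0.208, 0.095) [602. 382.]
```

View pics/g2.png

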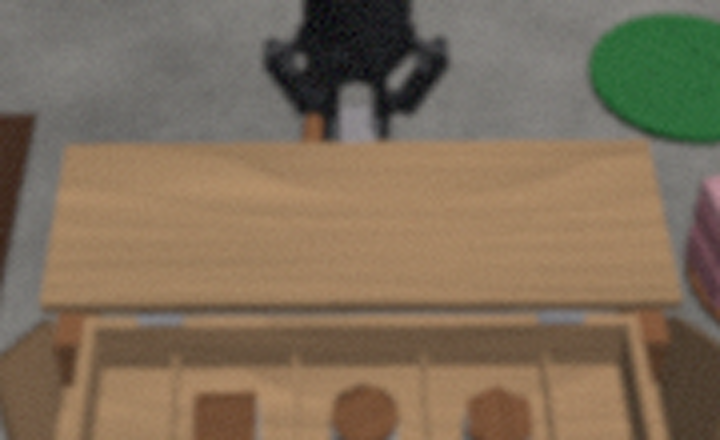

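jog_arm(
  increments=[
    {"delta_pos":[0,0,0.001],"rotation":[0,0,0],"gripper":0.01},
    {"delta_pos":[0,0,0.002],"rotation":[0,0,0],"gripper":0.01},
    {"delta_pos":[0,0,0.003],"rotation":[0,0,0],"gripper":0.01},
    {"delta_pos":[0,0,0.004],"rotation":[0,0,0],"gripper":0.01},
    {"delta_pos":[0,0,0.004],"rotation":[0,0,0],"gripper":0.01},
  ],
)

```text
t: 22.8
ee_pos: [0.418, 0.0215, 0.0811]
eef_rot: [-0.001, -0.014, 1.0, -0.0]
contact_force: [-6.3, 5.3, 1.9]
gripper_width: 0.0225
gripper_force: 94.1
```

jog_arm(
  increments=[
    {"delta_pos":[0,0,0.0005],"rotation":[0,0,0],"gripper":0.01},
    {"delta_pos":[0.001,0,0.001],"rotation":[0,0,0],"gripper":0.01},
    {"delta_pos":[0.002,0,0.0015],"rotation":[0,0,0],"gripper":0.01},
    {"delta_pos":[0.002,0,0.002],"rotation":[0,0,0],"gripper":0.01},
    {"delta_pos":[0.002,0,0.002],"rotation":[0,0,0],"gripper":0.01},
  ],
)

```text
t: 23.42
ee_pos: [0.418, 0.0215, 0.0796]
eef_rot: [0.001, -0.014, 1.0, -0.0]
contact_force: [-2.4, 6.5, 3.0]
gripper_width: 0.0222
gripper_force: 94.1
```

```bash
python3 - <<'E'
from h import *
a=save("scene","pics/g4.png",(175,180,350,250),4)
g=cv2.cvtColor(a["pixels"],cv2.COLOR_BGR2HSV)
for u in(200,215,230,290,305,320):
    c=a["pixels"][185:205,u-3:u+4].astype(float).mean(1); d=c[:,2]-c[:,0]; th=(d[:3].mean()+d[-4:].mean())/2
    i=np.argmax(d>th); print(u,185+i-1+(th-d[i-1])/(d[i]-d[i-1]), end="; ")
    print([ [round(float(v),1) for v in [proj(a,[*b2w(-.144+dx,y),z])[1]]] for dx,z in((0,.085),(0.01,.1)) for y in [(.208*((u-187.5)/(331.5-187.5)*2-1))]])
E
```

```text
200 196.61203703703703; [[196.6], [195.2]]
215 196.4867117117117; [[196.5], [195.2]]
230 196.4219022687609; [[196.4], [195.1]]
290 195.79311175337187; [[196.1], [194.7]]
305 195.68238095238095; [[196.0], [194.6]]
320 195.59397163120568; [[195.9], [194.6]]
```

jog_arm(
  increments=[
    {"delta_pos":[0,0,0.001],"rotation":[0,0,0],"gripper":0.01},
    {"delta_pos":[0,0,0.002],"rotation":[0,0,0],"gripper":0.01},
    {"delta_pos":[0,0,0.003],"rotation":[0,0,0],"gripper":0.01},
    {"delta_pos":[0,0,0.003],"rotation":[0,0,0],"gripper":0.01},
    {"delta_pos":[0,0,0.003],"rotation":[0,0,0],"gripper":0.01},
  ],
)

```text
t: 24.1
ee_pos: [0.4184, 0.0215, 0.0767]
eef_rot: [0.001, -0.012, 1.0, 0.0]
contact_force: [-2.3, 6.2, 1.3]
gripper_width: 0.0226
gripper_force: 94.0
```

```bash
cat > edge.py <<'E'
from h import *
a=save("scene","pics/g5.png",(215,165,305,240),8)
for u in(200,230,290,320):
    c=a["pixels"][185:205,u-3:u+4].astype(float).mean(1); d=c[:,2]-c[:,0]; th=(d[:3].mean()+d[-4:].mean())/2
    i=np.argmax(d>th); print(u,round(185+i-1+(th-d[i-1])/(d[i]-d[i-1]),2), end="; ")
E
python3 edge.py
```

```text
200 197.2; 230 196.9; 290 196.31; 320 196.21;
```

View pics/g5.png

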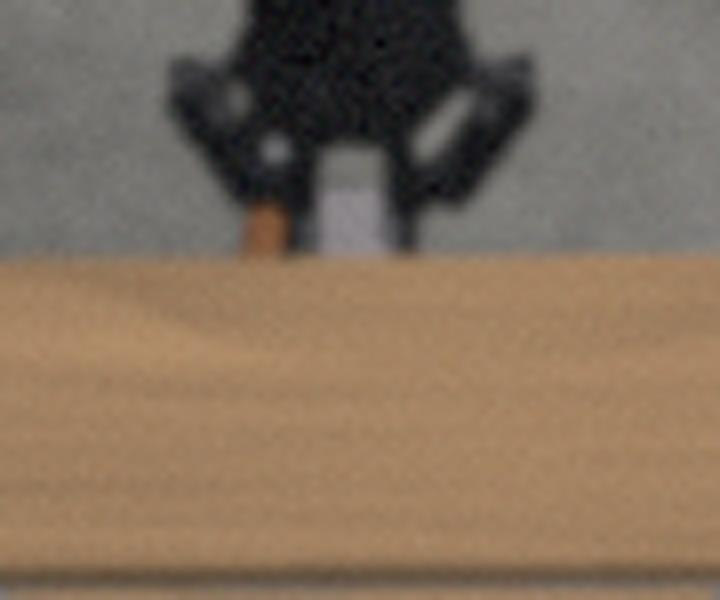

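jog_arm(
  increments=[
    {"delta_pos":[0,0,0.001],"rotation":[0,0,0],"gripper":0.01},
    {"delta_pos":[0,0,0.002],"rotation":[0,0,0],"gripper":0.01},
    {"delta_pos":[0,0,0.003],"rotation":[0,0,0],"gripper":0.01},
    {"delta_pos":[0,0,0.003],"rotation":[0,0,0],"gripper":0.01},
    {"delta_pos":[0,0,0.003],"rotation":[0,0,0],"gripper":0.01},
  ],
)

```text
t: 24.78
ee_pos: [0.4184, 0.0215, 0.0752]
eef_rot: [0.002, -0.012, 1.0, 0.0]
contact_force: [-7.7, 5.7, 17.3]
gripper_width: 0.0228
gripper_force: 95.6
```

```bash
python3 edge.py
```

```text
200 197.35; 230 197.18; 290 196.78; 320 196.55;
```

jog_arm(
  increments=[
    {"delta_pos":[0,0,-0.0015],"rotation":[0,0,0],"gripper":0.01},
    {"delta_pos":[0,0,-0.0015],"rotation":[0,0,0],"gripper":0.035},
    {"delta_pos":[0,0,-0.0015],"rotation":[0,0,0],"gripper":0.045},
    {"delta_pos":[0,0,-0.0015],"rotation":[0,0,0],"gripper":0.06},
    {"delta_pos":[0,0,-0.0015],"rotation":[0,0,0],"gripper":0.06},
  ],
)

```text
t: 25.45
ee_pos: [0.4177, 0.0211, 0.0738]
eef_rot: [-0.0, -0.013, 1.0, -0.0]
contact_force: [0.7, -0.7, 0.0]
gripper_width: 0.0601
gripper_force: 0.0
```

jog_arm(
  increments=[
    {"delta_pos":[0,0,-0.05],"rotation":[0,0,0],"gripper":0.06},
    {"delta_pos":[0,0,-0.1],"rotation":[0,0,0],"gripper":0.06},
    {"delta_pos":[-0.03,0,-0.12],"rotation":[0,0,0],"gripper":0.06},
    {"delta_pos":[-0.08,0,-0.12],"rotation":[0,0,0],"gripper":0.06},
    {"delta_pos":[-0.13,0,-0.12],"rotation":[0,0,0],"gripper":0.06},
  ],
)

```text
t: 26.08
ee_pos: [0.549, 0.0246, 0.1943]
eef_rot: [0.001, -0.013, 1.0, -0.0]
contact_force: [0.8, -0.5, -0.0]
gripper_width: 0.0599
gripper_force: 0.0
```

```bash
python3 edge.py; python3 - <<'E'
from h import *
S=save("scene","pics/k1.png",(215,220,325,285),7)
W=[]
for y in(.085,0,-.085): W+=[(*b2w(.083,y),.2,181.48),(*b2w(.083,y),.075,181.48),(*b2w(.032,y),.075,181.48)]
plan(W)
for y in(.085,0,-.085):
  for x in (.083,.032): print(x,y,((proj(S,[*b2w(x,y),.08])-[215,220])*7).round())
E
```

```text
200 197.4; 230 197.2; 290 196.56; 320 196.39; t 26.18 pos [0.553  0.0243 0.1934] w 0.0603
[-112.6, 86.9, -6.2] [-0.0, 0.3, 0.0]
[0.0, 0.0, 125.0] [0.0, 0.0, 0.0]
[51.0, -0.0, 0.0] [0.0, 0.0, 0.0]
[-51.0, -85.0, -125.0] [0.0, 0.0, 0.0]
[0.0, 0.0, 125.0] [0.0, 0.0, 0.0]
[51.0, -0.0, 0.0] [0.0, 0.0, 0.0]
[-51.0, -85.0, -125.0] [0.0, 0.0, 0.0]
[0.0, 0.0, 125.0] [0.0, 0.0, 0.0]
[51.0, -0.0, 0.0] [0.0, 0.0, 0.0]
0.083 0.085 [565. 297.]
0.032 0.085 [552. 180.]
0.083 0 [320. 298.]
0.032 0 [317. 181.]
0.083 -0.085 [ 76. 299.]
0.032 -0.085 [ 83. 182.]
```

View pics/k1.png

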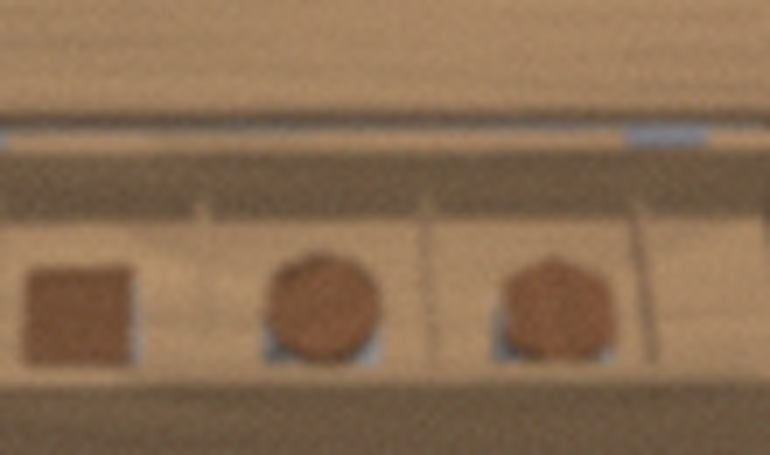

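```bash
python3 - <<'E'
from h import *
S=cam("scene")
def inv(x,y,z):
    w=ray(S,x/7+215,y/7+220,z)[:2]-B0; a=np.radians(BY); return (np.array([[np.cos(a),np.sin(a)],[-np.sin(a),np.cos(a)]])@w*1e3).round(1)
print("front inner",inv(320,152,.074),"back inner/outer?",inv(320,378,.085),"fence front base",inv(204,215,.03),inv(425,213,.03))
for n,x,y in(("hex",557,310),("round",323,307),("square",79,315)): print(n,inv(x,y,.08))
E
```

```text
front inner [13.7  1.3] back inner/outer? [118.9  -0.8] fence front base [  9.  -42.6] [ 8.5 42.1]
hex [88.3 81.9]
round [86.7  0.9]
square [ 89.7 -83.7]
```

```bash
sed -i 's/B0=np.array(\[.5825/B0=np.array([.585/' h.py; python3 - <<'E'
from h import *
plan([(*b2w(.0855,.083),.19,181.48),(*b2w(.0855,.083),.073,181.48),(*b2w(.033,.084),.073,181.48)])
E
```

```text
t 26.23 pos [0.5495 0.0245 0.1929] w 0.0604
[-121.0, 84.6, 2.9] [-0.0, -0.0, 0.0]
[0.0, 0.0, 117.0] [0.0, 0.0, 0.0]
[52.5, 1.0, 0.0] [0.0, 0.0, 0.0]
```

jog_arm(
  increments=[
    {"delta_pos":[-0.05,0.035,0.003],"rotation":[0,0,0],"gripper":0.06},
    {"delta_pos":[-0.09,0.063,0.003],"rotation":[0,0,0],"gripper":0.06},
    {"delta_pos":[-0.121,0.0845,0.003],"rotation":[0,0,0],"gripper":0.06},
    {"delta_pos":[-0.121,0.0845,0.003],"rotation":[0,0,0],"gripper":0.06},
    {"delta_pos":[-0.121,0.0845,0.043],"rotation":[0,0,0],"gripper":0.06},
  ],
  newtons=25,
)

```text
t: 26.85
ee_pos: [0.6673, 0.1122, 0.1534]
eef_rot: [0.003, -0.013, 1.0, -0.0]
contact_force: [1.2, 0.2, -0.9]
gripper_width: 0.06
gripper_force: 0.0
```

jog_arm(
  increments=[
    {"delta_pos":[0,0,0.035],"rotation":[0,0,0],"gripper":0.06},
    {"delta_pos":[0,0,0.06],"rotation":[0,0,0],"gripper":0.06},
    {"delta_pos":[0,0,0.076],"rotation":[0,0,0],"gripper":0.06},
    {"delta_pos":[0,0,0.077],"rotation":[0,0,0],"gripper":0.06},
    {"delta_pos":[0,0,0.077],"rotation":[0,0,0],"gripper":0.06},
  ],
)

```text
t: 27.48
ee_pos: [0.6667, 0.1121, 0.0748]
eef_rot: [0.001, -0.013, 1.0, -0.0]
contact_force: [0.4, -0.1, -0.5]
gripper_width: 0.06
gripper_force: 0.0
```

jog_arm(
  increments=[
    {"delta_pos":[0,0,0],"rotation":[0,0,0],"gripper":0.03},
    {"delta_pos":[0,0,0],"rotation":[0,0,0],"gripper":0.03},
    {"delta_pos":[0,0,0],"rotation":[0,0,0],"gripper":0.03},
    {"delta_pos":[0,0,0],"rotation":[0,0,0],"gripper":0.03},
    {"delta_pos":[0,0,0],"rotation":[0,0,0],"gripper":0.03},
  ],
)

```text
t: 28.1
ee_pos: [0.6672, 0.1123, 0.0752]
eef_rot: [0.001, -0.013, 1.0, -0.0]
contact_force: [-1.3, -0.7, 6.0]
gripper_width: 0.0392
gripper_force: 27.4
```

jog_arm(
  increments=[
    {"delta_pos":[0,0,-0.006],"rotation":[0,0,0],"gripper":0.03},
    {"delta_pos":[0.018,0.0005,-0.006],"rotation":[0,0,0],"gripper":0.03},
    {"delta_pos":[0.036,0.001,-0.006],"rotation":[0,0,0],"gripper":0.03},
    {"delta_pos":[0.052,0.001,-0.006],"rotation":[0,0,0],"gripper":0.03},
    {"delta_pos":[0.052,0.001,-0.006],"rotation":[0,0,0],"gripper":0.03},
  ],
)

```text
t: 28.72
ee_pos: [0.615, 0.1121, 0.0802]
eef_rot: [0.001, -0.013, 1.0, 0.0]
contact_force: [2.0, 0.3, -2.5]
gripper_width: 0.0395
gripper_force: 27.4
```

jog_arm(
  increments=[
    {"delta_pos":[0,0,0.003],"rotation":[0,0,0],"gripper":0.03},
    {"delta_pos":[0,0,0.0055],"rotation":[0,0,0],"gripper":0.03},
    {"delta_pos":[0,0,0.0065],"rotation":[0,0,0],"gripper":0.03},
    {"delta_pos":[0,0,0.0065],"rotation":[0,0,0],"gripper":0.06},
    {"delta_pos":[0,0,0.0065],"rotation":[0,0,0],"gripper":0.06},
  ],
)

```text
t: 29.35
ee_pos: [0.6136, 0.1119, 0.0727]
eef_rot: [-0.001, -0.013, 1.0, -0.0]
contact_force: [0.6, 0.5, 0.0]
gripper_width: 0.0602
gripper_force: 0.0
```

jog_arm(
  increments=[
    {"delta_pos":[0,0,0],"rotation":[0,0,0],"gripper":0.06},
    {"delta_pos":[0,0,-0.02],"rotation":[0,0,0],"gripper":0.06},
    {"delta_pos":[0,0,-0.05],"rotation":[0,0,0],"gripper":0.06},
    {"delta_pos":[0,0,-0.08],"rotation":[0,0,0],"gripper":0.06},
    {"delta_pos":[0,0,-0.1],"rotation":[0,0,0],"gripper":0.06},
  ],
)

```text
t: 29.98
ee_pos: [0.6146, 0.112, 0.1745]
eef_rot: [0.0, -0.013, 1.0, -0.0]
contact_force: [-0.3, 0.2, 0.1]
gripper_width: 0.0599
gripper_force: 0.0
```

```bash
python3 - <<'E'
from h import *
plan([(*b2w(.0845,0),.17,181.48),(*b2w(.0845,0),.073,181.48),(*b2w(.032,0),.073,181.48)])
E
```

```text
t 29.98 pos [0.6146 0.112  0.1745] w 0.0599
[-52.7, -84.2, 4.5] [-0.0, 0.0, 0.0]
[0.0, 0.0, 97.0] [0.0, 0.0, 0.0]
[52.5, -0.0, 0.0] [0.0, 0.0, 0.0]
```

Now the round one, same sequence.

jog_arm(
  increments=[
    {"delta_pos":[-0.027,-0.042,0.004],"rotation":[0,0,0],"gripper":0.06},
    {"delta_pos":[-0.0525,-0.084,0.004],"rotation":[0,0,0],"gripper":0.06},
    {"delta_pos":[-0.0525,-0.084,0.004],"rotation":[0,0,0],"gripper":0.06},
    {"delta_pos":[-0.0525,-0.084,0.03],"rotation":[0,0,0],"gripper":0.06},
    {"delta_pos":[-0.0525,-0.084,0.065],"rotation":[0,0,0],"gripper":0.06},
  ],
)

```text
t: 30.6
ee_pos: [0.669, 0.03, 0.1083]
eef_rot: [0.001, -0.013, 1.0, 0.0]
contact_force: [-0.5, 0.5, -0.7]
gripper_width: 0.0601
gripper_force: 0.0
```

jog_arm(
  increments=[
    {"delta_pos":[0,0,0.025],"rotation":[0,0,0],"gripper":0.06},
    {"delta_pos":[0,0,0.0365],"rotation":[0,0,0],"gripper":0.06},
    {"delta_pos":[0,0,0.0365],"rotation":[0,0,0],"gripper":0.06},
    {"delta_pos":[0,0,0.0365],"rotation":[0,0,0],"gripper":0.03},
    {"delta_pos":[0,0,0.0365],"rotation":[0,0,0],"gripper":0.03},
  ],
)

```text
t: 31.22
ee_pos: [0.6699, 0.0294, 0.0733]
eef_rot: [0.001, -0.013, 1.0, -0.0]
contact_force: [0.2, 1.2, 1.6]
gripper_width: 0.0408
gripper_force: 25.6
```

jog_arm(
  increments=[
    {"delta_pos":[0,0,0],"rotation":[0,0,0],"gripper":0.03},
    {"delta_pos":[0,0,-0.006],"rotation":[0,0,0],"gripper":0.03},
    {"delta_pos":[0.018,0,-0.006],"rotation":[0,0,0],"gripper":0.03},
    {"delta_pos":[0.036,0,-0.006],"rotation":[0,0,0],"gripper":0.03},
    {"delta_pos":[0.0525,0,-0.006],"rotation":[0,0,0],"gripper":0.03},
  ],
)

```text
t: 31.85
ee_pos: [0.6186, 0.0279, 0.0782]
eef_rot: [0.003, -0.013, 1.0, -0.0]
contact_force: [20.3, 1.1, -9.3]
gripper_width: 0.0407
gripper_force: 26.4
```

jog_arm(
  increments=[
    {"delta_pos":[0,0,0],"rotation":[0,0,0],"gripper":0.03},
    {"delta_pos":[0,0,0.0035],"rotation":[0,0,0],"gripper":0.03},
    {"delta_pos":[0,0,0.0065],"rotation":[0,0,0],"gripper":0.03},
    {"delta_pos":[0,0,0.0065],"rotation":[0,0,0],"gripper":0.03},
    {"delta_pos":[0,0,0.0065],"rotation":[0,0,0],"gripper":0.06},
  ],
)

```text
t: 32.48
ee_pos: [0.6155, 0.0279, 0.0712]
eef_rot: [-0.001, -0.013, 1.0, -0.0]
contact_force: [-1.3, -0.4, -0.2]
gripper_width: 0.0577
gripper_force: 0.0
```

jog_arm(
  increments=[
    {"delta_pos":[0,0,0],"rotation":[0,0,0],"gripper":0.06},
    {"delta_pos":[0,0,0],"rotation":[0,0,0],"gripper":0.06},
    {"delta_pos":[0,0,-0.03],"rotation":[0,0,0],"gripper":0.06},
    {"delta_pos":[0,0,-0.07],"rotation":[0,0,0],"gripper":0.06},
    {"delta_pos":[0,0,-0.1],"rotation":[0,0,0],"gripper":0.06},
  ],
)

```text
t: 33.1
ee_pos: [0.6164, 0.028, 0.1724]
eef_rot: [-0.0, -0.013, 1.0, -0.0]
contact_force: [-0.4, -1.0, -0.4]
gripper_width: 0.0599
gripper_force: 0.0
```

```bash
python3 - <<'E'
from h import *
plan([(*b2w(.0865,-.0845),.17,181.48),(*b2w(.0865,-.0845),.073,181.48),(*b2w(.032,-.085),.073,181.48)])
E
```

```text
t 33.1 pos [0.6164 0.028  0.1724] w 0.0599
[-55.1, -84.7, 2.4] [-0.0, -0.0, 0.0]
[0.0, 0.0, 97.0] [0.0, 0.0, 0.0]
[54.5, -0.5, 0.0] [0.0, 0.0, 0.0]
```

jog_arm(
  increments=[
    {"delta_pos":[-0.028,-0.042,0.002],"rotation":[0,0,0],"gripper":0.06},
    {"delta_pos":[-0.055,-0.0845,0.002],"rotation":[0,0,0],"gripper":0.06},
    {"delta_pos":[-0.055,-0.0845,0.002],"rotation":[0,0,0],"gripper":0.06},
    {"delta_pos":[-0.055,-0.0845,0.03],"rotation":[0,0,0],"gripper":0.06},
    {"delta_pos":[-0.055,-0.0845,0.065],"rotation":[0,0,0],"gripper":0.06},
  ],
)

```text
t: 33.72
ee_pos: [0.6733, -0.0544, 0.106]
eef_rot: [0.0, -0.013, 1.0, 0.0]
contact_force: [0.3, -0.1, -0.5]
gripper_width: 0.0603
gripper_force: 0.0
```

jog_arm(
  increments=[
    {"delta_pos":[0,0,0.025],"rotation":[0,0,0],"gripper":0.06},
    {"delta_pos":[0,0,0.0345],"rotation":[0,0,0],"gripper":0.06},
    {"delta_pos":[0,0,0.0345],"rotation":[0,0,0],"gripper":0.06},
    {"delta_pos":[0,0,0.0345],"rotation":[0,0,0],"gripper":0.03},
    {"delta_pos":[0,0,0.0345],"rotation":[0,0,0],"gripper":0.03},
  ],
)

```text
t: 34.35
ee_pos: [0.6746, -0.0551, 0.0733]
eef_rot: [0.001, -0.013, 1.0, -0.0]
contact_force: [-0.8, -0.2, 1.2]
gripper_width: 0.0395
gripper_force: 26.0
```

jog_arm(
  increments=[
    {"delta_pos":[0,0,0],"rotation":[0,0,0],"gripper":0.03},
    {"delta_pos":[0,0,-0.006],"rotation":[0,0,0],"gripper":0.03},
    {"delta_pos":[0.018,0,-0.006],"rotation":[0,0,0],"gripper":0.03},
    {"delta_pos":[0.036,0,-0.006],"rotation":[0,0,0],"gripper":0.03},
    {"delta_pos":[0.0505,0,-0.006],"rotation":[0,0,0],"gripper":0.03},
  ],
)

```text
t: 34.98
ee_pos: [0.622, -0.0564, 0.0775]
eef_rot: [-0.001, -0.013, 1.0, -0.0]
contact_force: [-0.0, -0.7, -1.3]
gripper_width: 0.0395
gripper_force: 25.6
```

jog_arm(
  increments=[
    {"delta_pos":[0,0,0],"rotation":[0,0,0],"gripper":0.03},
    {"delta_pos":[0,0,0.0035],"rotation":[0,0,0],"gripper":0.03},
    {"delta_pos":[0,0,0.0065],"rotation":[0,0,0],"gripper":0.03},
    {"delta_pos":[0,0,0.0065],"rotation":[0,0,0],"gripper":0.03},
    {"delta_pos":[0,0,0.0065],"rotation":[0,0,0],"gripper":0.06},
  ],
)

```text
t: 35.6
ee_pos: [0.6243, -0.0565, 0.0719]
eef_rot: [0.001, -0.013, 1.0, -0.0]
contact_force: [0.1, -0.1, 0.4]
gripper_width: 0.0568
gripper_force: 0.0
```

jog_arm(
  increments=[
    {"delta_pos":[0,0,0],"rotation":[0,0,0],"gripper":0.06},
    {"delta_pos":[0,0,0],"rotation":[0,0,0],"gripper":0.06},
    {"delta_pos":[0,0,-0.03],"rotation":[0,0,0],"gripper":0.06},
    {"delta_pos":[0,0,-0.07],"rotation":[0,0,0],"gripper":0.06},
    {"delta_pos":[0,0,-0.12],"rotation":[0,0,0],"gripper":0.06},
  ],
)

```text
t: 36.22
ee_pos: [0.6225, -0.0563, 0.1912]
eef_rot: [-0.001, -0.013, 1.0, 0.0]
contact_force: [0.8, -0.5, 0.2]
gripper_width: 0.0599
gripper_force: 0.0
```

```bash
python3 - <<'E'
from h import *
S=cam("scene");T=cam("top"); a=S["pixels"]
c1=cv2.resize(a[215:290,200:330],None,fx=6,fy=6,interpolation=2); c2=cv2.resize(a[165:225,95:225],None,fx=6,fy=6,interpolation=2)
cv2.imwrite("pics/m.png",cv2.resize(np.vstack([c1,c2]),None,fx=.74,fy=.74))
acc=T["pixels"].astype(float); d=acc[...,2]-acc[...,0]; m=(d[195:250,330:392]>25).astype(np.uint8); print(d[195:250,330:392].max(),d[230,345])
E
```

```text
65.0 14.0
```

View pics/m.png

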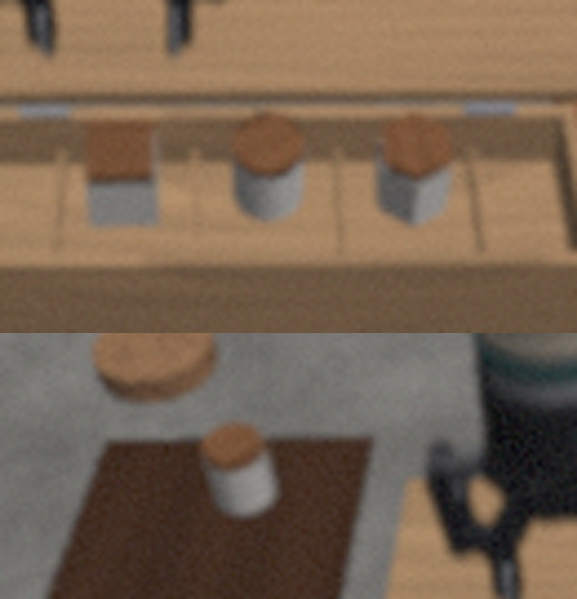

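```bash
sed -i 's/B0=np.array(\[.585/B0=np.array([.588/' h.py; cat > jar.py <<'E'
from h import *
S=cam("scene");T=cam("top")
def lid(im,x0,y0,x1,y1,th=38):
    a=im["pixels"].astype(float); d=cv2.resize(a[y0:y1,x0:x1,2]-a[y0:y1,x0:x1,0],None,fx=8,fy=8,interpolation=2)
    c=max(cv2.findContours((d>th).astype(np.uint8),0,1)[0],key=cv2.contourArea); M=cv2.moments(c); u,v=M["m10"]/M["m00"]/8+x0-.44,M["m01"]/M["m00"]/8+y0-.44
    print((round(u,1),round(v,1)),"area",cv2.contourArea(c)/64,ray(im,u,v,.056).round(4))
lid(S,130,178,170,210); lid(T,335,205,390,245)
E
python3 jar.py; python3 - <<'E'
from h import *
plan([(.5,-.2,.19,181.48),(.392,-.348,.13,181.48),(.392,-.348,.05,181.48),(.392,-.348,.2,181.48),(.55,.03,.2,181.48),(*b2w(.082,0),.19,181.48),(*b2w(.082,0),.073,181.48)])
E
```

```text
(147.8, 189.7) area 103.640625 [ 0.386  -0.3202  0.056 ]
(352.2, 227.0) area 139.0234375 [ 0.3827 -0.3215  0.056 ]
t 36.42 pos [ 0.6237 -0.0565  0.1923] w 0.0604
[127.4, -140.3, 2.1] [-0.0, 0.1, 0.0]
[111.8, -145.2, 60.0] [0.0, 0.0, 0.0]
[0.0, 0.0, 80.0] [0.0, 0.0, 0.0]
[0.0, 0.0, -150.0] [0.0, 0.0, 0.0]
[-167.7, 373.8, 0.0] [0.0, 0.0, 0.0]
[-119.9, -4.0, 10.0] [0.0, 0.0, 0.0]
[0.0, 0.0, 117.0] [0.0, 0.0, 0.0]
```

jog_arm(
  increments=[
    {"delta_pos":[0.045,-0.03,0],"rotation":[0,0,0],"gripper":0.07},
    {"delta_pos":[0.085,-0.06,0],"rotation":[0,0,0],"gripper":0.07},
    {"delta_pos":[0.11,-0.1,0],"rotation":[0,0,0],"gripper":0.07},
    {"delta_pos":[0.127,-0.14,0],"rotation":[0,0,0],"gripper":0.07},
    {"delta_pos":[0.127,-0.14,0],"rotation":[0,0,0],"gripper":0.07},
  ],
)

```text
t: 37.05
ee_pos: [0.498, -0.2015, 0.1896]
eef_rot: [-0.002, -0.011, 1.0, 0.0]
contact_force: [0.2, 0.3, -1.2]
gripper_width: 0.07
gripper_force: 0.0
```

jog_arm(
  increments=[
    {"delta_pos":[0.04,-0.04,0.02],"rotation":[0,0,0],"gripper":0.07},
    {"delta_pos":[0.08,-0.08,0.04],"rotation":[0,0,0],"gripper":0.07},
    {"delta_pos":[0.119,-0.118,0.06],"rotation":[0,0,0],"gripper":0.07},
    {"delta_pos":[0.119,-0.118,0.06],"rotation":[0,0,0],"gripper":0.07},
    {"delta_pos":[0.119,-0.118,0.06],"rotation":[0,0,0],"gripper":0.07},
  ],
)

```text
t: 37.67
ee_pos: [0.3843, -0.3198, 0.1306]
eef_rot: [-0.0, -0.013, 1.0, 0.001]
contact_force: [-0.1, 0.0, -0.1]
gripper_width: 0.07
gripper_force: 0.0
```

```bash
python3 jar.py; python3 - <<'E'
from h import *
plan([(.3845,-.321,.13,181.48),(.3845,-.321,.05,181.48)])
S=save("scene","pics/n.png",(115,160,185,215),8)
E
```

```text
(147.8, 189.7) area 103.5 [ 0.3859 -0.3202  0.056 ]
(353.4, 230.3) area 31.90625 [ 0.3722 -0.3248  0.056 ]
t 37.77 pos [ 0.385  -0.3197  0.1313] w 0.0704
[0.6, -1.3, 1.3] [0.0, 0.0, 0.1]
[0.0, 0.0, 80.0] [0.0, 0.0, 0.0]
```

jog_arm(
  increments=[
    {"delta_pos":[0,-0.001,0.03],"rotation":[0,0,0],"gripper":0.07},
    {"delta_pos":[0,-0.001,0.06],"rotation":[0,0,0],"gripper":0.07},
    {"delta_pos":[0,-0.001,0.081],"rotation":[0,0,0],"gripper":0.07},
    {"delta_pos":[0,-0.001,0.081],"rotation":[0,0,0],"gripper":0.07},
    {"delta_pos":[0,-0.001,0.081],"rotation":[0,0,0],"gripper":0.03},
  ],
)

```text
t: 38.45
ee_pos: [0.385, -0.3217, 0.0511]
eef_rot: [0.001, -0.014, 1.0, -0.001]
contact_force: [0.5, 0.7, -1.0]
gripper_width: 0.053
gripper_force: 0.0
```

jog_arm(
  increments=[
    {"delta_pos":[0,0,0],"rotation":[0,0,0],"gripper":0.03},
    {"delta_pos":[0,0,0],"rotation":[0,0,0],"gripper":0.03},
    {"delta_pos":[0,0,0],"rotation":[0,0,0],"gripper":0.03},
    {"delta_pos":[0,0,0],"rotation":[0,0,0],"gripper":0.03},
    {"delta_pos":[0,0,0],"rotation":[0,0,0],"gripper":0.03},
  ],
  newtons=30,
)

```text
t: 39.08
ee_pos: [0.3849, -0.3219, 0.0517]
eef_rot: [0.001, -0.013, 1.0, -0.001]
contact_force: [0.6, 2.3, 7.1]
gripper_width: 0.0407
gripper_force: 30.7
```

jog_arm(
  increments=[
    {"delta_pos":[0,0,-0.04],"rotation":[0,0,0],"gripper":0.03},
    {"delta_pos":[0,0,-0.085],"rotation":[0,0,0],"gripper":0.03},
    {"delta_pos":[0,0,-0.13],"rotation":[0,0,0],"gripper":0.03},
    {"delta_pos":[0,0,-0.15],"rotation":[0,0,0],"gripper":0.03},
    {"delta_pos":[0,0,-0.15],"rotation":[0,0,0],"gripper":0.03},
  ],
)

```text
t: 39.7
ee_pos: [0.3845, -0.3225, 0.2021]
eef_rot: [0.001, -0.013, 1.0, -0.002]
contact_force: [0.8, 0.7, -1.2]
gripper_width: 0.0404
gripper_force: 31.5
```

jog_arm(
  increments=[
    {"delta_pos":[-0.015,0.03,0],"rotation":[0,0,0],"gripper":0.03},
    {"delta_pos":[-0.032,0.065,0],"rotation":[0,0,0],"gripper":0.03},
    {"delta_pos":[-0.05,0.1,0],"rotation":[0,0,0],"gripper":0.03},
    {"delta_pos":[-0.068,0.136,0],"rotation":[0,0,0],"gripper":0.03},
    {"delta_pos":[-0.087,0.174,0],"rotation":[0,0,0],"gripper":0.03},
  ],
)

```text
t: 40.33
ee_pos: [0.4659, -0.1441, 0.1986]
eef_rot: [-0.001, -0.013, 1.0, 0.0]
contact_force: [0.5, -1.1, -2.1]
gripper_width: 0.0407
gripper_force: 31.5
```

jog_arm(
  increments=[
    {"delta_pos":[-0.019,0.038,0],"rotation":[0,0,0],"gripper":0.03},
    {"delta_pos":[-0.038,0.076,0],"rotation":[0,0,0],"gripper":0.03},
    {"delta_pos":[-0.056,0.112,0],"rotation":[0,0,0],"gripper":0.03},
    {"delta_pos":[-0.072,0.145,0],"rotation":[0,0,0],"gripper":0.03},
    {"delta_pos":[-0.087,0.174,0],"rotation":[0,0,0],"gripper":0.03},
  ],
)

```text
t: 40.95
ee_pos: [0.5483, 0.032, 0.1983]
eef_rot: [-0.002, -0.013, 1.0, 0.0]
contact_force: [-0.7, -0.7, -1.0]
gripper_width: 0.0404
gripper_force: 31.5
```

```bash
python3 - <<'E'
from h import *
plan([(*b2w(.082,0),.2,181.48),(*b2w(.082,0),.077,181.48)])
E
```

```text
t 40.95 pos [0.5483 0.032  0.1983] w 0.0404
[-121.5, -6.1, -2.1] [0.0, -0.2, 0.0]
[0.0, 0.0, 123.0] [0.0, 0.0, 0.0]
```

jog_arm(
  increments=[
    {"delta_pos":[-0.04,-0.002,0],"rotation":[0,0,0],"gripper":0.03},
    {"delta_pos":[-0.08,-0.004,0],"rotation":[0,0,0],"gripper":0.03},
    {"delta_pos":[-0.11,-0.006,0],"rotation":[0,0,0],"gripper":0.03},
    {"delta_pos":[-0.121,-0.006,0],"rotation":[0,0,0],"gripper":0.03},
    {"delta_pos":[-0.121,-0.006,0],"rotation":[0,0,0],"gripper":0.03},
  ],
)

```text
t: 41.58
ee_pos: [0.6692, 0.0278, 0.1986]
eef_rot: [-0.002, -0.013, 1.0, 0.0]
contact_force: [-1.2, -0.7, -1.8]
gripper_width: 0.0406
gripper_force: 31.5
```

jog_arm(
  increments=[
    {"delta_pos":[0,0,0.02],"rotation":[0,0,0],"gripper":0.03},
    {"delta_pos":[0,0,0.04],"rotation":[0,0,0],"gripper":0.03},
    {"delta_pos":[0,0,0.055],"rotation":[0,0,0],"gripper":0.03},
    {"delta_pos":[0,0,0.065],"rotation":[0,0,0],"gripper":0.03},
    {"delta_pos":[0,0,0.065],"rotation":[0,0,0],"gripper":0.03},
  ],
)

```text
t: 42.2
ee_pos: [0.6693, 0.0279, 0.1346]
eef_rot: [-0.001, -0.013, 1.0, 0.0]
contact_force: [-0.6, -0.5, -2.0]
gripper_width: 0.0403
gripper_force: 31.5
```

```bash
python3 - <<'E'
from h import *
plan([(*b2w(.082,0),.076,181.48)])
E
```

```text
t 42.2 pos [0.6693 0.0279 0.1346] w 0.0403
[-0.8, 1.2, 58.6] [0.0, -0.1, -0.0]
```

jog_arm(
  increments=[
    {"delta_pos":[0,0.001,0.02],"rotation":[0,0,0],"gripper":0.03},
    {"delta_pos":[0,0.001,0.038],"rotation":[0,0,0],"gripper":0.03},
    {"delta_pos":[0,0.001,0.05],"rotation":[0,0,0],"gripper":0.03},
    {"delta_pos":[0,0.001,0.055],"rotation":[0,0,0],"gripper":0.03},
    {"delta_pos":[0,0.001,0.057],"rotation":[0,0,0],"gripper":0.03},
  ],
)

```text
t: 42.82
ee_pos: [0.6702, 0.0288, 0.0782]
eef_rot: [0.0, -0.013, 1.0, -0.0]
contact_force: [0.2, -1.3, -1.5]
gripper_width: 0.0406
gripper_force: 31.5
```

jog_arm(
  increments=[
    {"delta_pos":[0,0,0.001],"rotation":[0,0,0],"gripper":0.03},
    {"delta_pos":[0,0,0.002],"rotation":[0,0,0],"gripper":0.03},
    {"delta_pos":[0,0,0.002],"rotation":[0,0,0],"gripper":0.03},
    {"delta_pos":[0,0,0.002],"rotation":[0,0,0],"gripper":0.03},
    {"delta_pos":[0,0,0.002],"rotation":[0,0,0],"gripper":0.03},
  ],
)

```text
t: 43.45
ee_pos: [0.6701, 0.0288, 0.0764]
eef_rot: [0.0, -0.013, 1.0, -0.0]
contact_force: [0.1, -0.3, -2.0]
gripper_width: 0.0408
gripper_force: 31.5
```

jog_arm(
  increments=[
    {"delta_pos":[0,0,0.001],"rotation":[0,0,0],"gripper":0.03},
    {"delta_pos":[0,0,0.0015],"rotation":[0,0,0],"gripper":0.03},
    {"delta_pos":[0,0,0.0015],"rotation":[0,0,0],"gripper":0.03},
    {"delta_pos":[0,0,0.0015],"rotation":[0,0,0],"gripper":0.06},
    {"delta_pos":[0,0,0.0015],"rotation":[0,0,0],"gripper":0.06},
  ],
)

```text
t: 44.08
ee_pos: [0.6701, 0.0288, 0.0745]
eef_rot: [0.0, -0.013, 1.0, -0.0]
contact_force: [0.0, 0.1, -0.1]
gripper_width: 0.0599
gripper_force: 0.0
```

jog_arm(
  increments=[
    {"delta_pos":[0,0,0],"rotation":[0,0,0],"gripper":0.06},
    {"delta_pos":[0,0,-0.03],"rotation":[0,0,0],"gripper":0.06},
    {"delta_pos":[0,0,-0.07],"rotation":[0,0,0],"gripper":0.06},
    {"delta_pos":[0,0,-0.12],"rotation":[0,0,0],"gripper":0.06},
    {"delta_pos":[0,0,-0.15],"rotation":[0,0,0],"gripper":0.06},
  ],
)

```text
t: 44.7
ee_pos: [0.6709, 0.0288, 0.2276]
eef_rot: [0.002, -0.013, 1.0, -0.0]
contact_force: [0.4, 0.3, -0.6]
gripper_width: 0.06
gripper_force: 0.0
```

jog_arm(
  increments=[
    {"delta_pos":[0.06,-0.03,0],"rotation":[0,0,0],"gripper":0.06},
    {"delta_pos":[0.12,-0.06,0],"rotation":[0,0,0],"gripper":0.06},
    {"delta_pos":[0.17,-0.09,0],"rotation":[0,0,0],"gripper":0.06},
    {"delta_pos":[0.22,-0.12,0],"rotation":[0,0,0],"gripper":0.06},
    {"delta_pos":[0.26,-0.14,0],"rotation":[0,0,0],"gripper":0.06},
  ],
)

```text
t: 45.32
ee_pos: [0.4115, -0.1186, 0.2248]
eef_rot: [-0.0, -0.013, 1.0, -0.0]
contact_force: [0.9, -0.7, -0.6]
gripper_width: 0.06
gripper_force: 0.0
```

```bash
python3 edge.py; python3 - <<'E'
from h import *
S=cam("scene");T=cam("top"); a=S["pixels"]
c=cv2.resize(a[150:300,170:420],None,fx=3,fy=3,interpolation=2)
cv2.imwrite("pics/z.png",c)
for im,n in((T,"T"),(S,"S")):
    hsv=cv2.cvtColor(im["pixels"],cv2.COLOR_BGR2HSV)
    m=((hsv[...,0]>160)&(hsv[...,1]>30)&(hsv[...,2]>140)).astype(np.uint8)
    k=max(cv2.findContours(m,0,2)[0],key=cv2.contourArea); P=np.array([ray(im,u,v,.09)[:2] for u,v in cv2.boxPoints(cv2.minAreaRect(k))]);print(n,P.round(3).tolist(),P.mean(0))
    e=np.array([(79/2.75+120,268/2.75+100)]);
print("trivet",ray(T,*e[0],.01))
E
```

```text
200 197.37; 230 197.24; 290 196.53; 320 196.4; T [[0.489, 0.423], [0.524, 0.277], [0.47, 0.263], [0.436, 0.407]] [0.47987382 0.34253284]
S [[0.469, 0.265], [0.43, 0.427], [0.508, 0.415], [0.544, 0.262]] [0.48786125 0.342247  ]
trivet [0.47969394 0.34129297 0.01      ]
```

View pics/z.png

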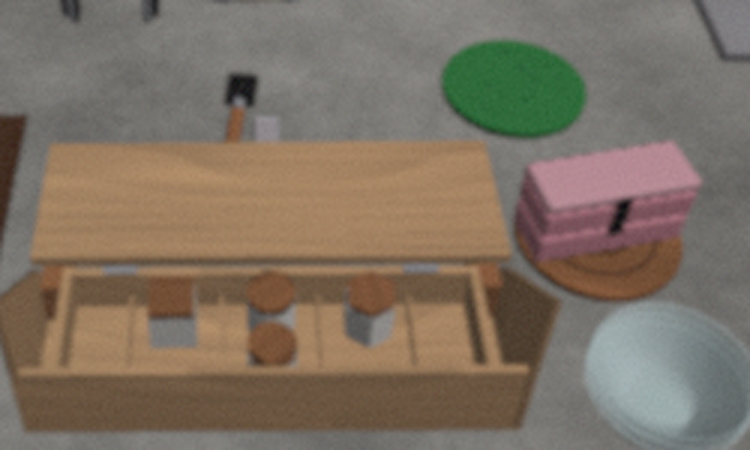

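The final picture shows the flap level, with older jars in front at (172,298), (270,290) and (371,293). The new round jar is behind its twin at (272,343), and the bento is centred on the trivet at (610,200). I'm handing it in.

```bash
python3 -c "
from station import manip
print(manip.hand_in())"
```

```text
the job is handed in; nothing more can be done
None
```

The job is done and handed in at about 45 s: the bento is on the trivet, both rails are out with the flap lowered onto them, all three older jars are at the front of their rows, and the one new jar (round) stands behind the older round jar; no verdict was returned.

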